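# Charge the crucible and slide it home

### The arm

A 7-joint arm with a two-finger parallel gripper is mounted at the origin on the work surface. World frame = base frame: x ahead of the robot, y to its left, z up, the work surface at z = 0. Lengths are in m, angles in rad, forces in N, time in s.
With the tool pointing down it reaches from about 0.35 to 0.775 m from the base axis. Payload 3.1 kg.
Tool frame: the origin (TCP) lies at the very end of the fingers, on their centre line; the grasp point (between the pads) lies 19 mm behind it; z points along the fingers, y is the line along which they close (so a half turn about z gives the same grasp; the last joint's range is limited). The gripper opens to 85 mm and grips with 20 to 120 N. Pads are 22 mm wide; open, the fingers measure 114 mm over their backs; the gripper's body (76 mm by 85 mm) begins 54 mm behind the grasp point. The pads swing forward as they close: fully open they stand 13 mm farther back than shut.
Start: joints at [1.067, 0.311, 0.014, 1.512, -0.004, 1.319, -0.027], TCP at [0.245, -0.492, 0.231] pointing down, gripper open.
Joint ranges: [-2.7, 2.7], [-0.3, 1.91], [-1.27, 1.3], [0.12, 2.57], [-1.44, 4.58], [0.2, 2.03], [-3.05, 3.05]. Speed limits (rad/s): [2.79, 2.79, 3.14, 3.14, 3.14, 3.14, 3.14].

### API

Orientations are given as a unit quaternion [x, y, z, w].
In Python, from cell import ctrl gives the robot as it stands.
- The arm moves only by the shell command python3 -m jog 'ROWS' [OPENING]. ROWS is JSON, a list of rows, each a list of 4 numbers: the shift along the world's x, y, z in m, then the turn about the world's z in degrees. In form: [[dx, dy, dz, turn], ...]. A call has exactly 5 rows; each row is the pose to reach, as a shift and turn from the pose commanded when the call began; what a row does not reach only later rows make up. A row lasts 1/12 s, in which the tool goes at most 41.7 mm and 7.16 degrees, less where a joint would pass 70% of its speed; a pose out of reach is approached as far as the arm can. A call with a gripper value outside its range is refused whole. OPENING is the closure, from -1 (fully open) to 1 (shut), set as the call begins (- or left out, the last holds). The fingers move at their own pace and stop on an object; the grip force is fixed at half the most. Time passes only in rows, so rows that repeat a pose let the fingers close, or fill a call up. It gives the time, the measured TCP pose, the force, the opening and the grip force at its end, in the units of the state.
- ctrl.read_state(): the state, without advancing time (a new reading comes with each control period).
- ctrl.camera(name): name is "scene" or "side" or "wrist"; returns a dict with "pixels" (384x512x3 uint8, red, green, blue), "depth" (384x512 float32, m along the optical axis (not along the pixel's ray), 0 where there is no reading), "fx", "fy", "cx", "cy" (pixels), "eye" and "attitude" of the camera in the world; the wrist camera has in their place "mount" (4x4, takes a point from camera to tool coordinates, whose origin is the TCP and whose axes are the flange's). Camera axes: x right, y up, looking along -z (the intrinsics and any distortion apply to the point x, -y, -z); pixel columns grow to the right and rows downward; lengths in m; the calibration is good to about 2 mm. A picture is of the moment at which its call begins: read the wrist's pose just before it.
- ctrl.job_done(): hands the job in; it is judged then, once.
Trained networks look in the newest picture that a camera, given by its name, has taken for a name from the list of things; names that differ only in an ending like _2 or _b are one class to them, and where a whole thing is asked for, a point or a joint stands for the part that bears it (a point fixed in the world has none). Each returns a list of dicts, best first, with "conf" (0 to 1); they miss things now and then, are a little off and sometimes report something else, mostly with a low value. They report only what shows in the picture. A call takes as long as a camera call.
- ctrl.look_for(thing, camera): "box" ([left, top, right, bottom] in pixels, round what is visible of it).
The state is a dict: "time_s": time; "joint_pos": joint angles; "dq": joint speeds; "joint_torque": joint torques, N m; "ee_pos": TCP position; "ee_rot": TCP orientation; "ft_force": force on the tool from outside, world axes, zero at the start; "moment": the same for the moment, N m; "width": finger opening in m; "grip_force": force on a finger pad.
Only numpy, scipy, OpenCV 4.12 (cv2) and the standard library are available. Lean on these libraries where they do the work, as an engineer would, in place of code of your own. Each camera call takes 0.05 s, during which the arm holds its last target. There are 200 camera calls.

### The job

Take the hand scoop, scoop all three silver nuggets out of the tray and tip them gently into the crucible from just above its rim, without fingering the nuggets; set the scoop back down flat on the bench. Then push the loaded crucible carriage smoothly along its slide until it is fully home against the stop under the heater head, without bumping the heater head or disturbing the other things on the bench.

Things in the scene. Friction and masses are not known exactly. Their poses are not given: they have to be found in the camera images.
- tray: Fixed aluminium tray, 200 mm long (x) by 70 mm, left or right of the centre line, x away from the robot (up to 0.2 rad askew). Origin: centre of underside. Flat floor 12 mm above the bench, 60 mm wide between 5 mm side walls with tops at 40 mm. Near end (x = -100 mm) open, far end closed by an upright wall. The nuggets start on its floor at x = 0 to 72 mm.
- tray_end (a point): Foot of the tray's far wall, mid-width on the floor, at x = +95 mm in the tray's frame (inner face). The wall is 28 mm high above the floor.
- scoop: Loose hand scoop, about 120 g, on the bench. Origin: centre of the pan's underside. Steel pan x -30 to +30 mm, 53 mm wide, 2 mm floor; 25 mm high walls at the back (x -30) and sides (x -30 to +10), 47 to 50 mm clear inside; front (+x) open, lip a plain 2 mm edge. Behind it an upright flat wooden grip, 14 mm thick (y), x -61 to -35 mm, z 22 to 82 mm. Starts up to 0.5 rad askew.
- scoop_grip (a point): On the scoop's grip, where to pinch it across its 14 mm thickness: (-48, 0, 60) mm in the scoop's frame, 22 mm below the grip's top.
- scoop_lip (a point): Middle of the scoop's front lip, on its underside: (30, 0, 0) mm in the scoop's frame.
- slide: Fixed crucible slide, left or right of the centre line: grey base 270 mm long (x) by 110 mm, 12 mm thick, two rods, end blocks at x = +-128 mm (25 mm high) and a carriage that runs along x. Origin: centre of underside; x points from the loading end (near the robot) to the heater end, up to 0.2 rad askew.
- heater: Fixed grey heater head over the slide's far part, same origin and axes as the slide: flat block, x +8 to +116 mm, 200 mm wide, underside 112 mm and top 145 mm above the bench, on posts 16 mm thick at y = +-90 mm, x 40 to 80 mm. The crucible passes under it. A gripper pointing straight down hits it when the carriage is home: lean back towards the robot by 25 to 40 degrees.
- carriage (a joint): Travel of the carriage along the slide's +x (m): 0 at the loading end, 0.11 against the end stop under the heater. It starts between 0 and 0.03. Stiff: about 2.5 N of friction plus 8 N per m/s; it stays where it is left. The carriage plate is 130 mm long, 80 mm wide, its top 32 mm above the bench.
- crucible_floor (a point): Centre of the inner floor of the white crucible on the carriage, 38 mm above the bench, at x = -60 mm + travel on the slide's x axis. The crucible is an open round cup, 45 mm high with 4 mm wall; 60 mm across inside at the floor, 82 mm at the rim. z up, x along the slide.
- crucible_rim (a point): Centre of the crucible's mouth, 77 mm above the bench.
- push_plate (a point): Middle of the near (-x) face of the upright push plate on the carriage, 65 mm before the crucible's centre (slide x = -125 mm + travel): plate 6 mm thick, 34 mm wide (y), 32 to 64 mm above the bench; this point is at 48 mm. Push here, along the slide's x.
- nugget0: Silver casting nugget, about 30 g: a pebble with flat top and base and rims bevelled 4 mm at 45 degrees, eight-sided, 16 mm across, 13 mm high. Smooth: it slides on metal tilted about 10 degrees. Origin: its middle. Loose on the tray floor.
- nugget1: Silver casting nugget, about 30 g: a pebble with flat top and base and rims bevelled 4 mm at 45 degrees, round, 16 mm across, 13 mm high. Smooth: it slides on metal tilted about 10 degrees. Origin: its middle. Loose on the tray floor.
- nugget2: Silver casting nugget, about 30 g: a pebble with flat top and base and rims bevelled 4 mm at 45 degrees, six-sided, 15 mm across, 13 mm high. Smooth: it slides on metal tilted about 10 degrees. Origin: its middle. Loose on the tray floor.
- bench_block: Bystander: steel bench block 60 x 60 x 25 mm, between tray and slide, farther out than the scoop. Origin: centre of its underside.
- carton: Bystander: green carton 65 x 45 x 35 mm, towards the robot. Origin: centre of its underside.
- stone_box: Bystander: clear plastic box with white lid, 79 x 54 x 34 mm, towards the robot. Origin: centre of its underside.
- file: Bystander: flat file with wooden handle, 230 mm long (x from -115 to +115 mm), 24 mm wide, 18 mm high, at the left. Origin: centre of its underside.
- blower: Bystander: dark rubber blower bulb standing upright with its nozzle up, 62 mm across, 88 mm high, at the right. Origin: centre of its underside.
- ring_clamp: Bystander: wooden ring clamp lying across, 150 mm long (y), 30 mm wide, 24 mm high, far beyond the bench block. Origin: centre of its underside.

How it is judged:
By the outcome, as a careful person would: the job done as asked, in the order asked, and still so for the second after the job is handed in, with the robot touching nothing.
It also fails if it takes over 72 s, if anything falls off the work surface, if the arm or the gripper's body presses on something with over 40 N, if the wrist force passes 120 N, or if a joint passes its speed limit or range.

## Working session

There is one attempt and no reset: what is moved stays moved. The work goes in short steps, Python scripts to look and compute and a shell command to move; the robot and the scene stay as the last step left them, time stands still between calls to the robot, and variables do not carry over. Pictures are saved under pics/ and viewed, at most 10 in all, crops included, and the job is handed in when it is done.

```bash
ls; mkdir -p pics
cat > h.py <<'E'
import numpy as np, cv2
from scipy.spatial.transform import Rotation as R
from cell import ctrl
def shot(name):
    s=ctrl.read_state(); c=ctrl.camera(name)
    if 'mount' in c: 
        T=np.eye(4);T[:3,:3]=R.from_quat(s['ee_rot']).as_matrix();T[:3,3]=s['ee_pos'];T=T@np.array(c['mount'])
    else:
        a=np.array(c['attitude']);T=np.eye(4);T[:3,:3]=a if a.shape==(3,3) else R.from_quat(a).as_matrix();T[:3,3]=c['eye']
    c['T']=T; return c
def cloud(c):
    d=c['depth'];v,u=np.mgrid[:384,:512]
    p=np.stack([(u-c['cx'])/c['fx']*d,-(v-c['cy'])/c['fy']*d,-d],-1)
    return p@c['T'][:3,:3].T+c['T'][:3,3]
def save(c,f,s=1): cv2.imwrite('pics/'+f,cv2.resize(c['pixels'][...,::-1],None,fx=s,fy=s))
E
python3 - <<'E'
from h import *
print(ctrl.read_state())
for n in ['scene','side']:
    c=shot(n); save(c,n+'0.png',1.5); print(n,{k:v for k,v in c.items() if k not in('pixels','depth')})
    np.savez(n+'0.npz',p=cloud(c),im=c['pixels'])
    for t in ['tray','scoop','scoop_grip','slide','heater','carriage','crucible_rim','push_plate','nugget0','nugget1','bench_block','carton','stone_box','file','blower','ring_clamp']:
        print(t,[(np.round(o['box']).astype(int).tolist(),round(o['conf'],2)) for o in ctrl.look_for(t,n)[:3]])
E
```

```text
pics
{'time_s': 0.0, 'joint_pos': array([ 1.06731405,  0.31175898,  0.01401535,  1.51306404, -0.00436724,
        1.31915781, -0.02717137]), 'dq': array([-4.19959064e-04,  6.67086963e-04,  6.20974620e-04, -2.45860627e-03,
        1.30147374e-03, -2.79453100e-04,  7.93351936e-05]), 'joint_torque': array([ 1.94482445e-04, -3.79904830e+01,  1.46013536e-01, -2.30589813e+01,
        1.20650834e-02,  1.35787643e-02,  1.30583322e-05]), 'ee_pos': array([ 0.24471891, -0.49175541,  0.23020001]), 'ee_rot': array([ 9.73451720e-01,  2.28889403e-01, -3.35502218e-04, -1.13036113e-03]), 'ft_force': array([0.60640793, 0.90020822, 0.59672804]), 'moment': array([-0.00020557,  0.00124417, -0.04284442]), 'grip_force': 0.0, 'width': 0.08546628444606101}
scene {'fx': 449.41484383162987, 'fy': 449.41484383162987, 'cx': 252.79119874119377, 'cy': 194.541060459234, 'eye': array([1.37164669, 0.19012048, 1.22549531]), 'attitude': array([0.19724049, 0.24225015, 0.74811438, 0.58543653]), 'T': array([[-0.23672052, -0.7803839 ,  0.57876106,  1.37164669],
       [ 0.97151005, -0.19715787,  0.13151806,  0.19012048],
 
[... 1499 characters left out ...]
.        ,  0.        ,  1.        ]])}
tray [([166, 220, 239, 281], 0.91), ([296, 145, 344, 180], 0.66)]
scoop [([261, 218, 287, 243], 0.6), ([160, 218, 238, 282], 0.51)]
scoop_grip [([261, 217, 289, 243], 0.92)]
slide [([256, 95, 349, 196], 0.6)]
heater [([256, 96, 327, 171], 0.57)]
carriage [([299, 143, 343, 182], 0.74)]
crucible_rim [([294, 143, 343, 181], 0.86)]
push_plate [([297, 143, 344, 178], 0.56)]
nugget0 []
nugget1 []
bench_block [([221, 184, 249, 204], 0.86)]
carton [([219, 320, 257, 366], 0.71)]
stone_box [([382, 179, 415, 208], 0.78)]
file [([105, 309, 200, 361], 0.6), ([299, 144, 344, 179], 0.27)]
blower [([372, 133, 392, 160], 0.57)]
ring_clamp [([170, 166, 213, 195], 0.73)]
```

Run:
```python
from h import *
a=np.load('scene0.npz');b=np.load('side0.npz')
A=cv2.resize(a['im'][110:310,90:420],None,fx=2.4,fy=2.4)
cv2.imwrite('pics/sc.png',A[...,::-1])
def med(z,box,lo,hi):
    p=z['p'][box[1]:box[3],box[0]:box[2]].reshape(-1,3);p=p[(p[:,2]>lo)&(p[:,2]<hi)]
    return np.round(p.mean(0),3),np.round(p.min(0),3),np.round(p.max(0),3),len(p)
S=a
for n,bx,lo,hi in [('grip',[255,174,275,209],.07,.095),('tray',[301,198,326,259],.033,.05),('crtop',[167,172,200,192],.07,.085),('heatertop',[125,181,203,237],.135,.155),('block',[238,227,259,252],.02,.03),('carton',[341,163,357,182],.03,.04),('stone',[172,132,192,156],.03,.04),('blower',[123,151,142,169],.05,.1),('ring',[229,268,281,290],.015,.03),('file',[368,188,395,249],.01,.025)]:
    print(n,*med(a,bx,lo,hi))
```

```text
grip [0.46  0.04  0.079] [0.449 0.033 0.07 ] [0.472 0.048 0.085] 27
tray [0.604 0.211 0.039] [0.477 0.162 0.033] [0.684 0.254 0.049] 249
crtop [ 0.54  -0.243  0.075] [ 0.522 -0.282  0.07 ] [ 0.576 -0.196  0.083] 72
heatertop [ 0.686 -0.234  0.144] [ 0.625 -0.338  0.135] [ 0.739 -0.135  0.154] 2104
block [0.67  0.018 0.025] [ 0.63  -0.018  0.02 ] [0.709 0.054 0.03 ] 305
carton [0.335 0.293 0.035] [0.301 0.271 0.03 ] [0.368 0.315 0.04 ] 194
stone [ 0.339 -0.309  0.034] [ 0.297 -0.338  0.03 ] [ 0.381 -0.281  0.039] 208
blower [ 0.473 -0.445  0.057] [ 0.449 -0.466  0.05 ] [ 0.493 -0.427  0.08 ] 86
ring [0.798 0.072 0.022] [ 0.778 -0.003  0.015] [0.814 0.144 0.029] 441
file [0.483 0.415 0.014] [0.376 0.365 0.01 ] [0.589 0.464 0.025] 369
```

View pics/sc.png

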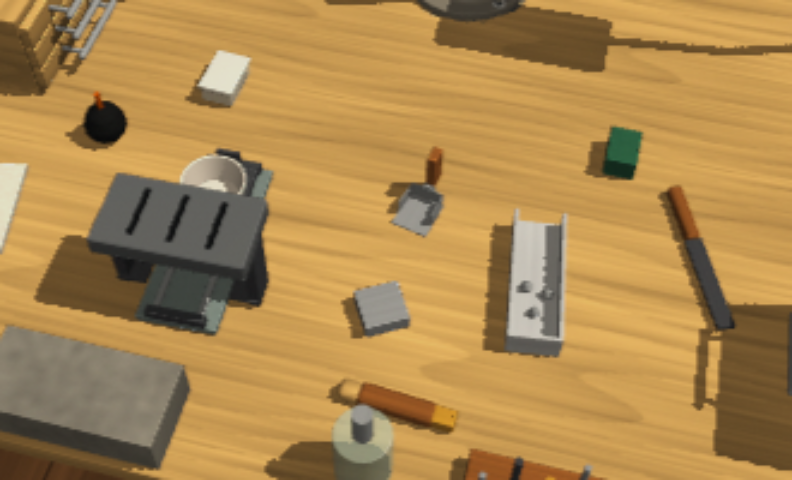

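```bash
python3 -m jog '[[0.01,0.02,0.03,-3],[0.02,0.055,0.045,-6],[0.03,0.095,0.05,-9],[0.04,0.135,0.055,-12],[0.05,0.175,0.06,-15]]'
python3 -m jog '[[0.015,0.038,0.01,-3],[0.03,0.075,0.02,-6],[0.045,0.112,0.03,-9],[0.06,0.15,0.035,-12],[0.075,0.187,0.04,-15]]'
python3 -m jog '[[0.01,0.038,0,-3],[0.02,0.075,0,-6],[0.03,0.112,0,-9],[0.035,0.15,0,-11],[0.035,0.168,0,-11]]'
python3 - <<'E'
from h import *
s=ctrl.read_state();print(s['ee_pos'],s['ee_rot'],s['ft_force'])
c=shot('wrist');save(c,'w1.png',1.5);p=cloud(c);np.savez('w1.npz',p=p,im=c['pixels'],T=c['T'])
print(c['T'],c['fx'])
for t in ['scoop','scoop_grip','tray','nugget0','bench_block','slide']:
    print(t,[(np.round(o['box']).astype(int).tolist(),round(o['conf'],2)) for o in ctrl.look_for(t,'wrist')[:4]])
a=np.load('scene0.npz')
def rect(z,bx,lo,hi):
    q=z['p'][bx[1]:bx[3],bx[0]:bx[2]].reshape(-1,3);q=q[(q[:,2]>lo)&(q[:,2]<hi)]
    return cv2.minAreaRect(q[:,:2].astype(np.float32))
print('heater',rect(a,[125,171,205,248],.138,.152)); print('tray',rect(a,[296,190,331,262],.036,.045))
E
```

```text
time_s: 2.12
ee_pos: [0.2954, -0.3157, 0.2919]
ee_rot: [0.995, 0.098, 0.0, 0.0]
ft_force: [0.8, -0.2, 0.5]
width: 0.0857
grip_force: 0.0
time_s: 2.53
ee_pos: [0.3706, -0.1283, 0.3323]
ee_rot: [0.999, -0.032, 0.001, 0.001]
ft_force: [0.1, -0.2, -0.1]
width: 0.0852
grip_force: 0.0
time_s: 2.95
ee_pos: [0.4052, 0.0436, 0.3317]
ee_rot: [0.992, -0.123, 0.001, -0.002]
ft_force: [-0.5, -0.0, 0.3]
width: 0.0853
grip_force: 0.0
[0.40517418 0.0436111  0.33172338] [ 9.92383390e-01 -1.23177322e-01  5.05560687e-04 -1.51595632e-03] [-0.51677438 -0.03657131  0.28530876]
[[-0.24393186  0.92694459  0.28508065  0.47727892]
 [-0.96978903 -0.23238177 -0.07421554  0.02461067]
 [-0.00254615 -0.29457162  0.95562601  0.47294482]
 [ 0.          0.          0.          1.        ]] 339.7938716039511
scoop [([228, 48, 272, 125], 0.88), ([2, 163, 52, 224], 0.53), ([435, 1, 499, 19], 0.51), ([70, 1, 83, 8], 0.41)]
scoop_grip [([436, 1, 499, 19], 0.68), ([231, 47, 274, 125], 0.59)]
tray [([32, 0, 158, 130], 0.8), ([434, 2, 499, 18], 0.27)]
nugget0 [([68, 23, 84, 40], 0.46), ([94, 24, 106, 37], 0.45), ([440, 1, 502, 17], 0.19)]
bench_block []
slide [([412, 0, 511, 41], 0.69), ([432, 0, 501, 18], 0.24)]
heater ((0.6818433403968811, -0.23677054047584534), (0.11176180839538574, 0.20094610750675201), 1.6166642904281616)
tray ((0.5802819728851318, 0.20759634673595428), (0.20078346133232117, 0.07006490975618362), 7.047020435333252)
```

View pics/w1.png

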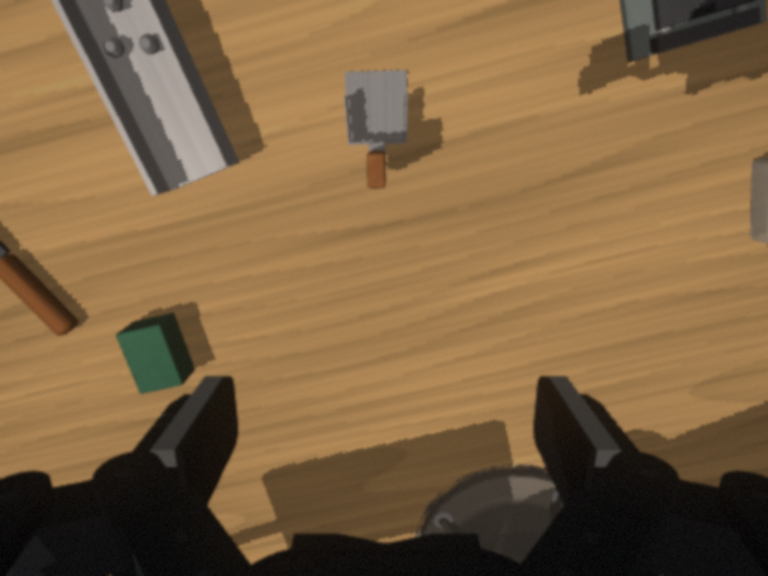

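Run:
```python
from h import *
w=np.load('w1.npz');q=w['p'][20:150,190:320].reshape(-1,3)
for lo,hi in [(.072,.092),(.018,.032),(-.004,.006),(.006,.032)]:
    m=q[(q[:,2]>lo)&(q[:,2]<hi)]; print(lo,hi,len(m),np.round(m.mean(0),4),cv2.minAreaRect(m[:,:2].astype(np.float32)))
print(np.median(w['p'][160:230,200:330,2]))
im=w['im'][20:150,190:320];hsv=cv2.cvtColor(im,cv2.COLOR_RGB2HSV)
g=(hsv[...,1]<60).reshape(-1)&(abs(q[:,2])<.04);m=q[g];print('gray',len(m),cv2.minAreaRect(m[:,:2].astype(np.float32)))
r=w['p'][0:140,10:180].reshape(-1,3);m=r[(r[:,2]>.034)&(r[:,2]<.046)];print('traytop',cv2.minAreaRect(m[:,:2].astype(np.float32)))
T=w['T']; print(np.degrees(np.arctan2(T[1,1],T[0,1])))
```

```text
0.072 0.092 286 [0.4511 0.0398 0.0803] ((0.45079949498176575, 0.04013010859489441), (0.013622068800032139, 0.024618083611130714), 75.84211730957031)
0.018 0.032 202 [0.4772 0.0337 0.0246] ((0.4847407042980194, 0.032175734639167786), (0.05237751081585884, 0.04508289322257042), 76.90872955322266)
-0.004 0.006 16265 [ 0.4791  0.0282 -0.0013] ((0.4758702218532562, 0.029481716454029083), (0.1816074401140213, 0.1653405725955963), 75.88754272460938)
0.006 0.032 240 [0.4787 0.0352 0.0226] ((0.4847407042980194, 0.032175734639167786), (0.05237751081585884, 0.04508289322257042), 76.90872955322266)
-0.001383978120608087
gray 1951 ((0.494734525680542, 0.028486747294664383), (0.052391622215509415, 0.06482060253620148), 79.54302978515625)
traytop ((0.5562778115272522, 0.2057398110628128), (0.1578425019979477, 0.07149307429790497), 6.981436729431152)
-14.073796920399229
```

```bash
python3 -m jog '[[0.02,-0.002,-0.03,0],[0.04,-0.0035,-0.065,0.5],[0.0456,-0.0036,-0.105,0.5],[0.0456,-0.0036,-0.14,0.5],[0.0456,-0.0036,-0.17,0.5]]'
python3 -m jog '[[0,0,-0.035,0],[0,0,-0.07,0],[0,0,-0.1,0],[0,0,-0.1205,0],[0,0,-0.1205,0]]'
python3 -m jog '[[0,0,0,0],[0,0,0,0],[0,0,0,0],[0,0,0,0],[0,0,0,0]]' 1
python3 -m jog '[[0,0,0,0],[0,0,0,0],[0,0,0,0],[0,0,0,0],[0,0,0,0]]'
```

```text
time_s: 3.72
ee_pos: [0.45, 0.032, 0.1586]
ee_rot: [0.992, -0.124, -0.001, 0.0]
ft_force: [-0.5, 0.6, 0.0]
width: 0.0854
grip_force: 0.0
time_s: 4.13
ee_pos: [0.4465, 0.0317, 0.0366]
ee_rot: [0.992, -0.124, -0.005, 0.001]
ft_force: [-0.6, -0.7, 0.3]
width: 0.0855
grip_force: 0.0
time_s: 4.55
ee_pos: [0.4519, 0.034, 0.0421]
ee_rot: [0.992, -0.122, 0.001, -0.0]
ft_force: [-0.4, 1.0, 0.6]
width: 0.0258
grip_force: 0.8
time_s: 4.97
ee_pos: [0.4517, 0.0344, 0.0418]
ee_rot: [0.993, -0.122, 0.001, -0.0]
ft_force: [0.3, 0.2, 6.0]
width: 0.0134
grip_force: 61.6
```

```bash
python3 -m jog '[[0,0,0.03,0],[0,0,0.06,0],[0,0.02,0.09,2],[-0.01,0.045,0.1,6],[-0.02,0.07,0.1,10]]'
python3 -m jog '[[-0.012,0.03,0,4],[-0.024,0.055,0,8],[-0.034,0.072,0,11],[-0.0366,0.08,0,11],[-0.0366,0.08,0,11]]'
python3 -m jog '[[0,0,0,0],[0,0,0,0],[0,0,0,0],[0,0,0,0],[0,0,0,0]]'
python3 - <<'E'
from h import *
s=ctrl.read_state();print(s['ee_pos'],s['ee_rot'],s['ft_force'],s['moment'])
c=shot('wrist');save(c,'w2.png',1.5);p=cloud(c);np.savez('w2.npz',p=p,im=c['pixels'],T=c['T'])
for t in ['scoop','scoop_lip','tray','nugget0']:
    print(t,[(np.round(o['box']).astype(int).tolist(),round(o['conf'],2)) for o in ctrl.look_for(t,'wrist')[:4]])
E
```

```text
time_s: 5.38
ee_pos: [0.4331, 0.1048, 0.1437]
ee_rot: [0.999, -0.035, 0.003, -0.0]
ft_force: [0.2, 1.3, -2.1]
width: 0.0133
grip_force: 60.7
time_s: 5.8
ee_pos: [0.393, 0.1854, 0.1406]
ee_rot: [0.998, 0.062, -0.0, -0.0]
ft_force: [0.6, 0.5, -1.1]
width: 0.0134
grip_force: 60.5
time_s: 6.22
ee_pos: [0.3946, 0.183, 0.1407]
ee_rot: [0.998, 0.06, -0.0, 0.0]
ft_force: [0.2, 0.0, -1.8]
width: 0.0134
grip_force: 60.5
[0.39457513 0.18304451 0.14070592] [ 9.98222717e-01  5.95933900e-02 -6.92188230e-05  1.71618559e-04] [ 0.22944689  0.03242162 -1.82904001] [-0.01734701 -0.00592446  0.02304652]
scoop [([200, 86, 312, 344], 0.88)]
scoop_lip [([199, 85, 312, 341], 0.65), ([0, 87, 42, 187], 0.37)]
tray [([194, 0, 305, 72], 0.81)]
nugget0 []
```

View pics/w2.png

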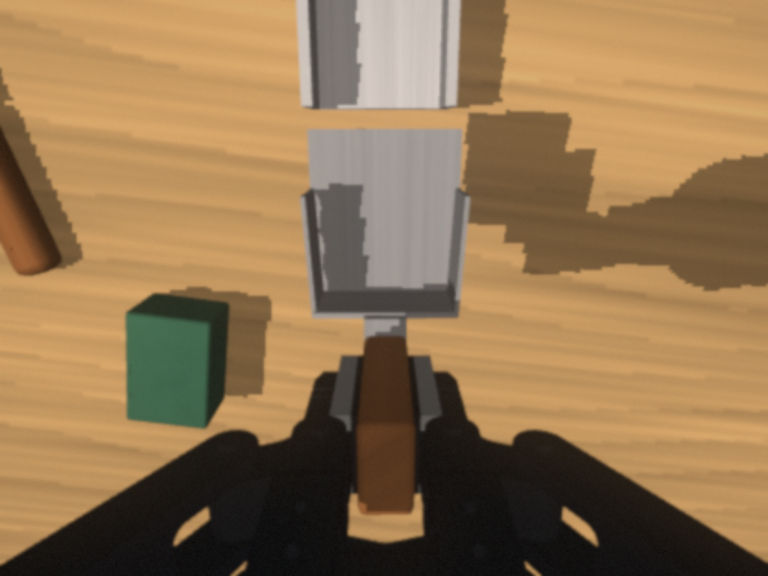

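Run:
```python
from h import *
w=np.load('w2.npz');P=w['p'];T=w['T'];tcp=ctrl.read_state()
q=P[90:186,215:297].reshape(-1,3);n=np.linalg.svd(q-q.mean(0))[2][2];n*=np.sign(n[2])
print('floor mean',q.mean(0),'normal',n)
ths=np.radians(7.0);ax=np.array([np.cos(ths),np.sin(ths)]);ay=np.array([-ax[1],ax[0]])
C=np.array([.5803,.2081])
m=P[84:216,190:320].reshape(-1,3);m=m[(m[:,2]>.07)&(m[:,2]<.16)]
r=cv2.minAreaRect(m[:,:2].astype(np.float32));print('pan',r,(np.array(r[0])-C)@ax,(np.array(r[0])-C)@ay)
# lip and grip in tray frame
f=m[np.abs(m[:,2]-q[:,2].mean())<.006];t=(f[:,:2]-C)@np.c_[ax,ay];print('pan x range',np.percentile(t,[0.5,99.5],axis=0))
# lateral vs x for pan edges
for lo in np.arange(t[:,0].max()-.02,t[:,0].max(),.005):
    k=t[(t[:,0]>lo)&(t[:,0]<lo+.005),1];print(round(lo,3),k.min(),k.max())
g=P[0:80,180:320].reshape(-1,3)
m=g[(g[:,2]>.034)&(g[:,2]<.05)];u=(m[:,:2]-C)@np.c_[ax,ay]
for lo in [-.1,-.09,-.08,-.07,-.06,-.05,-.04]:
    k=u[(u[:,0]>lo)&(u[:,0]<lo+.01),1]
    if len(k):print('tray',lo,k.min(),k[k<0].max() if (k<0).any() else 0,k[k>0].min() if (k>0).any() else 0,k.max())
print('near end',u[:,0].min()); fl=g[abs(g[:,2]-.012)<.006];print(fl[:,2].mean(),((fl[:,:2]-C)@ax).min())
print('tcp',(tcp['ee_pos'][:2]-C)@ax,(tcp['ee_pos'][:2]-C)@ay, np.degrees(np.arctan2(T[1,1],T[0,1])))
```

```text
floor mean [0.44192249 0.18912471 0.10012459] normal [-0.15287877 -0.02009205  0.98804068]
pan ((0.4383118450641632, 0.18835565447807312), (0.06063450127840042, 0.053211625665426254), 6.865036964416504) -0.14333602718493824 -0.0022931709511263146
pan x range [[-0.17094347 -0.02813225]
 [-0.11302212  0.02362109]]
-0.133 -0.02888735116534111 0.024227591465665173
-0.128 -0.02859052206909109 0.024029990464912204
-0.123 -0.02895502306442093 0.024254127884847137
-0.118 -0.02872693777833014 0.02417221233769272
tray -0.1 -0.03454093654176409 -0.02937756956706811 0.030303250726092815 0.03535681819848229
tray -0.09 -0.034573767920515155 -0.029348090757813514 0.030361845272762915 0.035591225149360646
tray -0.08 -0.03459903893507449 -0.02940250198822712 0.03031281707638962 0.03556166220517794
tray -0.07 -0.034554994592149314 -0.02945686552581328 0.030291609060579903 0.0355029255402085
tray -0.06 -0.02955082906034961 -0.02955082906034961 0 -0.02955082906034961
near end -0.10286904066973095
0.010573729115129212 -0.10298264517578973
tcp -0.1877081013227332 -0.0013396464978848728 6.854105556697737
```

```bash
python3 -m jog '[[0.01,0.003,0,0],[0.03,0.006,0,0],[0.055,0.009,0,0],[0.078,0.012,0,0],[0.089,0.0137,0,0]]'
python3 -m jog '[[0,0,0,0],[0,0,0,0],[0,0,-0.015,0],[0,0,-0.03,0],[0,0,-0.045,0]]'
python3 -m jog '[[0,0,-0.01,0],[0,0,-0.02,0],[0,0,-0.028,0],[0,0,-0.030,0],[0,0,-0.030,0]]'
python3 -m jog '[[0,0,-0.001,0],[0,0,-0.002,0],[0,0,-0.003,0],[0,0,-0.004,0],[0,0,-0.004,0]]'
```

```text
time_s: 6.88
ee_pos: [0.4873, 0.1976, 0.1407]
ee_rot: [0.998, 0.059, 0.001, -0.0]
ft_force: [0.7, -0.8, -2.3]
width: 0.0137
grip_force: 60.6
time_s: 7.3
ee_pos: [0.4823, 0.1979, 0.0955]
ee_rot: [0.998, 0.061, 0.0, 0.0]
ft_force: [-1.0, -0.1, -1.7]
width: 0.0134
grip_force: 60.8
time_s: 7.72
ee_pos: [0.4827, 0.1976, 0.0654]
ee_rot: [0.998, 0.061, -0.001, 0.0]
ft_force: [-0.5, -0.1, -1.7]
width: 0.0133
grip_force: 60.8
time_s: 8.13
ee_pos: [0.4832, 0.1977, 0.0619]
ee_rot: [0.998, 0.061, 0.0, 0.0]
ft_force: [0.1, -0.2, -1.4]
width: 0.0134
grip_force: 60.8
```

```bash
python3 -m jog '[[0,0,-0.001,0],[0,0,-0.002,0],[0,0,-0.002,0],[0,0,-0.002,0],[0,0,-0.002,0]]'
python3 -m jog '[[0,0,-0.001,0],[0,0,-0.002,0],[0,0,-0.002,0],[0,0,-0.002,0],[0,0,-0.002,0]]'
```

```text
time_s: 8.55
ee_pos: [0.4831, 0.1977, 0.0598]
ee_rot: [0.998, 0.061, -0.0, 0.0]
ft_force: [-1.1, 0.2, -1.7]
width: 0.0133
grip_force: 60.8
time_s: 8.97
ee_pos: [0.4831, 0.1977, 0.0578]
ee_rot: [0.998, 0.061, -0.0, 0.0]
ft_force: [0.8, -0.5, -2.8]
width: 0.0134
grip_force: 60.8
```

```bash
python3 -m jog '[[0,0,-0.001,0],[0,0,-0.002,0],[0,0,-0.003,0],[0,0,-0.003,0],[0,0,-0.003,0]]'
python3 -m jog '[[0,0,-0.001,0],[0,0,-0.002,0],[0,0,-0.002,0],[0,0,-0.002,0],[0,0,-0.002,0]]'
```

```text
time_s: 9.38
ee_pos: [0.483, 0.1976, 0.0547]
ee_rot: [0.998, 0.061, -0.0, 0.0]
ft_force: [-0.6, -1.1, -1.5]
width: 0.0131
grip_force: 60.8
time_s: 9.8
ee_pos: [0.4832, 0.1979, 0.0539]
ee_rot: [0.998, 0.061, 0.0, 0.0]
ft_force: [-2.5, -2.3, 5.8]
width: 0.0133
grip_force: 61.6
```

```bash
python3 -m jog '[[0,0,0,0],[0,0,0,0],[0,0,0,0],[0,0,0,0],[0,0,0,0]]' 0.3
python3 -m jog '[[0,0,0,0],[0,0,0,0],[0,0,0,0],[0,0,0,0],[0,0,0,0]]' 0.3
python3 - <<'E'
from h import *
c=shot('wrist');save(c,'w3.png',1.5);P=cloud(c)
q=P[110:186,215:297].reshape(-1,3);q=q[abs(q[:,2]-.014)<.02];n=np.linalg.svd(q-q.mean(0))[2][2];n*=np.sign(n[2])
print('floor mean',q.mean(0),'normal',n)
E
```

```text
time_s: 10.22
ee_pos: [0.4831, 0.1977, 0.0527]
ee_rot: [0.998, 0.061, -0.0, -0.0]
ft_force: [-0.2, -0.0, -0.3]
width: 0.0295
grip_force: 0.0
time_s: 10.63
ee_pos: [0.4831, 0.1977, 0.0528]
ee_rot: [0.998, 0.061, 0.0, 0.0]
ft_force: [0.1, -0.6, 0.9]
width: 0.0297
grip_force: 0.0
floor mean [0.52531322 0.20327684 0.01258152] normal [ 1.42027763e-03 -3.14510393e-04  9.99998942e-01]
```

View pics/w3.png

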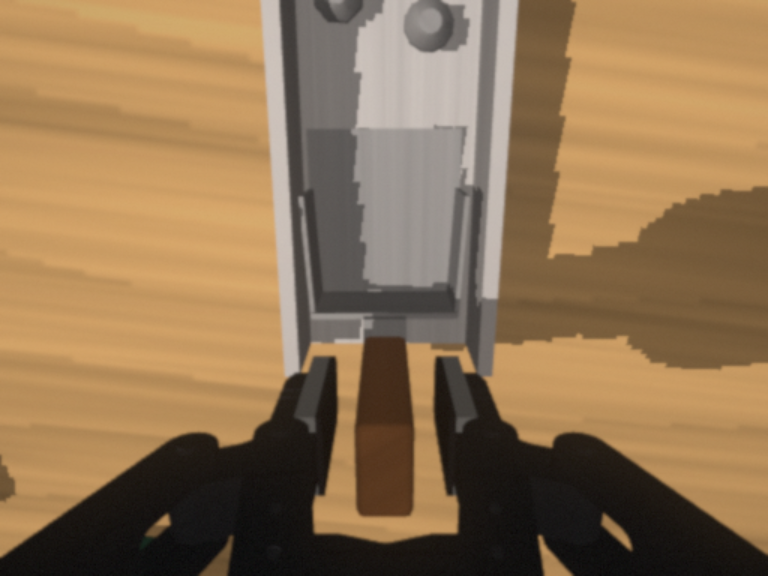

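```bash
python3 -m jog '[[0,0,0.001,0],[0,0,0.002,0],[0,0,0.002,0],[0,0,0.002,0],[0,0,0.002,0]]' 1
python3 - <<'E'
from h import *
c=shot('wrist');P=cloud(c)
q=P[110:186,215:297].reshape(-1,3);q=q[abs(q[:,2]-.014)<.02];n=np.linalg.svd(q-q.mean(0))[2][2];n*=np.sign(n[2])
print('floor mean',q.mean(0),'normal',n,ctrl.read_state()['ft_force'])
save(c,'w4.png')
E
```

```text
time_s: 11.1
ee_pos: [0.4829, 0.1976, 0.0546]
ee_rot: [0.998, 0.061, -0.0, 0.0]
ft_force: [-0.2, 0.4, -0.8]
width: 0.0129
grip_force: 59.5
floor mean [0.52479373 0.20308511 0.01300071] normal [1.74350598e-03 9.38412475e-04 9.99998040e-01] [ 0.18028894  0.11848145 -1.15060295]
```

```bash
python3 -m jog '[[0.005,0.0006,-0.001,0],[0.014,0.0017,-0.001,0],[0.025,0.0031,-0.001,0],[0.036,0.0044,-0.001,0],[0.047,0.0058,-0.001,0]]'
python3 -m jog '[[0.01,0.0012,0,0],[0.02,0.0024,0,0],[0.03,0.0037,0,0],[0.04,0.0049,0,0],[0.048,0.0059,0,0]]'
python3 - <<'E'
from h import *
c=shot('wrist');P=cloud(c)
save(c,'w5.png',1.5);print(ctrl.read_state()['ft_force'],ctrl.read_state()['ee_pos'])
E
```

```text
time_s: 11.57
ee_pos: [0.53, 0.2038, 0.0542]
ee_rot: [0.998, 0.061, -0.001, 0.0]
ft_force: [-3.3, 0.7, 3.6]
width: 0.0134
grip_force: 60.3
time_s: 11.98
ee_pos: [0.5783, 0.2099, 0.0542]
ee_rot: [0.998, 0.061, -0.0, -0.0]
ft_force: [-2.5, 0.0, 5.5]
width: 0.0127
grip_force: 60.4
[0.44710811 1.01259699 3.18570991] [0.58037994 0.20992562 0.05417394]
```

View pics/w5.png

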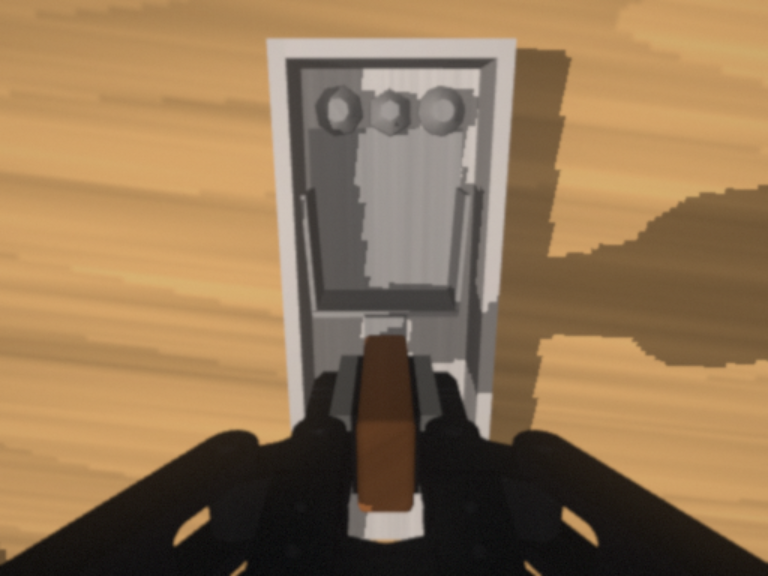

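```bash
python3 -m jog '[[0.003,0.0004,0,0],[0.006,0.0007,0,0],[0.009,0.0011,0,0],[0.012,0.0015,0,0],[0.015,0.0018,0,0]]'
python3 -m jog '[[0.001,0.0001,0,0],[0.002,0.0002,0,0],[0.003,0.0004,0,0],[0.004,0.0005,0,0],[0.004,0.0005,0,0]]'
python3 - <<'E'
from h import *
c=shot('wrist');P=cloud(c)
save(c,'w6.png',1.5);print(ctrl.read_state()['ft_force'],ctrl.read_state()['ee_pos'])
q=P[110:186,215:297].reshape(-1,3);q=q[abs(q[:,2]-.014)<.005];n=np.linalg.svd(q-q.mean(0))[2][2];n*=np.sign(n[2]);print(q.mean(0),n)
E
```

```text
time_s: 12.45
ee_pos: [0.5914, 0.2118, 0.0543]
ee_rot: [0.998, 0.061, -0.001, 0.0]
ft_force: [-3.1, -0.5, 3.7]
width: 0.0136
grip_force: 60.3
time_s: 12.87
ee_pos: [0.5963, 0.2123, 0.0542]
ee_rot: [0.998, 0.061, -0.001, -0.0]
ft_force: [-3.2, 0.1, 4.7]
width: 0.0135
grip_force: 60.6
[-4.00044299  0.34295647  5.18802649] [0.59629116 0.21225606 0.0542346 ]
[0.63789033 0.21782694 0.01255901] [7.57200924e-04 6.77523827e-04 9.99999484e-01]
```

View pics/w6.png

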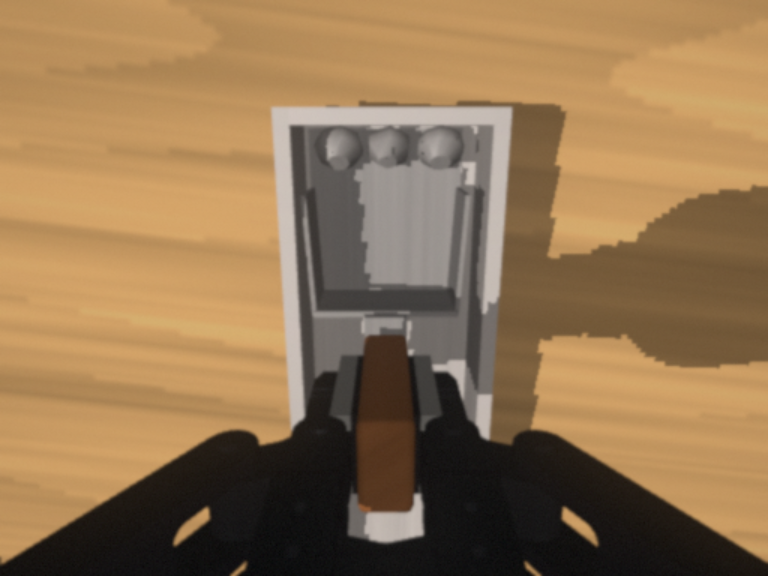

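```bash
python3 -m jog '[[0.001,0.0001,0,0],[0.002,0.0002,0,0],[0.003,0.0004,0,0],[0.003,0.0004,0,0],[0.003,0.0004,0,0]]'
python3 - <<'E'
from h import *
c=shot('wrist');P=cloud(c);np.savez('w7.npz',P=P)
print(ctrl.read_state()['ft_force'],ctrl.read_state()['ee_pos'])
C=np.array([.5803,.2081]);th=np.radians(7);A=np.array([[np.cos(th),-np.sin(th)],[np.sin(th),np.cos(th)]])
for u in [226,259,292]:
    for v in range(70,124,3):
        t=(P[v,u,:2]-C)@A; print(u,v,np.round(np.r_[t,P[v,u,2]]*1000,1)) if u==259 or v%2==0 else 0
E
```

```text
time_s: 13.33
ee_pos: [0.5972, 0.2123, 0.0544]
ee_rot: [0.998, 0.061, -0.003, 0.001]
ft_force: [-9.6, -1.1, 9.6]
width: 0.0132
grip_force: 61.1
[-8.87690495 -1.88808278  9.58758383] [0.59719711 0.21236525 0.05437613]
226 70 [99.7 18.7 -1.8]
226 76 [95.8 15.4 38. ]
226 82 [93.3 15.5 38.1]
226 88 [90.6 16.6 26. ]
226 94 [87.9 16.5 28.3]
226 100 [85.1 16.7 26.5]
226 106 [82.3 16.8 26. ]
226 112 [79.3 17.1 23.5]
226 118 [75.3 18.1 12.6]
259 70 [99.7  0.7 -0.8]
259 73 [97.1  1.  38.2]
259 76 [95.8  1.  38.6]
259 79 [94.6  1.  38.4]
259 82 [93.3  1.  38.6]
259 85 [92.   0.8 21.8]
259 88 [90.6  0.9 24.9]
259 91 [89.2  0.8 24.5]
259 94 [87.9  0.8 25.2]
259 97 [86.5  0.8 25.9]
259 100 [85.1  0.8 26.1]
259 103 [83.7  0.8 25.6]
259 106 [82.3  0.8 25.7]
259 109 [80.7  0.8 23.9]
259 112 [79.2  0.8 22.6]
259 115 [76.9  0.7 13.3]
259 118 [75.3  0.7 12.3]
259 121 [73.8  0.7 12.9]
292 70 [ 99.8 -17.4  -2.2]
292 76 [ 95.8 -13.4  39. ]
292 82 [ 93.3 -13.5  38.5]
292 88 [ 90.6 -15.   25.1]
292 94 [ 87.9 -14.8  27.2]
292 100 [ 85.1 -15.   26.5]
292 106 [ 82.3 -15.2  25.4]
292 112 [ 79.2 -15.6  22.5]
292 118 [ 75.4 -16.7  12.9]
```

```bash
python3 -m jog '[[-0.004,-0.0005,0.001,0],[-0.011,-0.0013,0.001,0],[-0.024,-0.0029,0.001,0],[-0.043,-0.0053,0.001,0],[-0.068,-0.0083,0.001,0]]'
python3 -m jog '[[0,0,0,0],[0,0,0,0],[0,0,0,0],[0,0,0,0],[0,0,0,0]]'
python3 - <<'E'
from h import *
c=shot('wrist');P=cloud(c);save(c,'w8.png',1.5)
print(ctrl.read_state()['ft_force'],ctrl.read_state()['ee_pos'])
q=P[110:186,215:297].reshape(-1,3);q=q[abs(q[:,2]-.014)<.005];n=np.linalg.svd(q-q.mean(0))[2][2];n*=np.sign(n[2]);print(q.mean(0),n)
E
```

```text
time_s: 13.8
ee_pos: [0.5331, 0.203, 0.0543]
ee_rot: [0.998, 0.06, 0.001, -0.0]
ft_force: [-1.0, 0.3, -1.7]
width: 0.0131
grip_force: 59.6
time_s: 14.22
ee_pos: [0.5331, 0.2037, 0.0545]
ee_rot: [0.998, 0.06, 0.0, -0.0]
ft_force: [-0.6, -0.2, -1.9]
width: 0.0131
grip_force: 59.6
[-0.55282688 -0.10751102 -1.55060911] [0.53288792 0.20374809 0.05450188]
[0.57515286 0.20920653 0.01361584] [-0.01596975 -0.00176909  0.99987091]
```

View pics/w8.png

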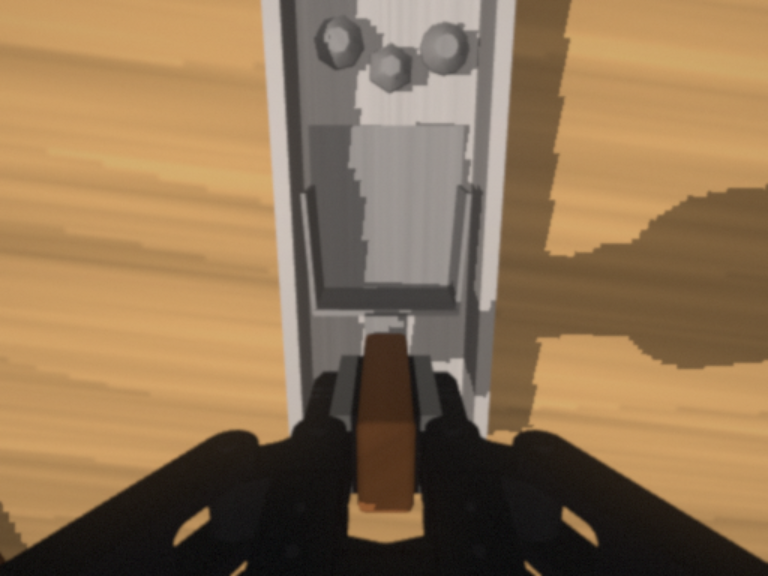

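```bash
python3 -m jog '[[0.004,0.0005,-0.001,0],[0.014,0.0017,-0.001,0],[0.026,0.0032,-0.001,0],[0.038,0.0046,-0.001,0],[0.048,0.0059,-0.001,0]]'
python3 -m jog '[[0.005,0.0006,0,0],[0.01,0.0012,0,0],[0.014,0.0017,0,0],[0.018,0.0022,0,0],[0.02,0.0024,0,0]]'
python3 -m jog '[[0,0,-0.001,0],[0,0,-0.002,0],[0,0,-0.003,0],[0,0,-0.004,0],[0,0,-0.004,0]]'
cat > an.py <<'E'
from h import *
import sys
c=shot('wrist');P=cloud(c);save(c,sys.argv[1],1.5)
s=ctrl.read_state();print(s['ft_force'],s['ee_pos'])
q=P[130:186,220:294].reshape(-1,3);h=np.median(q[:,2]);q=q[abs(q[:,2]-h)<.008];n=np.linalg.svd(q-q.mean(0))[2][2];n*=np.sign(n[2]);print(q.mean(0),n,'noseup deg',np.degrees(-n[:2]@[np.cos(.122),np.sin(.122)]))
E
python3 an.py w9.png
python3 - <<'E'
from h import *
im=cv2.imread('pics/w9.png');cv2.imwrite('pics/w9c.png',cv2.resize(im[60:330,240:540],None,fx=2,fy=2))
E
```

```text
time_s: 14.68
ee_pos: [0.5809, 0.2099, 0.0539]
ee_rot: [0.998, 0.061, -0.0, -0.0]
ft_force: [-1.9, -0.0, 2.2]
width: 0.0134
grip_force: 60.0
time_s: 15.1
ee_pos: [0.5969, 0.2124, 0.0541]
ee_rot: [0.998, 0.061, -0.004, 0.001]
ft_force: [-11.4, -2.5, 11.8]
width: 0.013
grip_force: 61.3
time_s: 15.52
ee_pos: [0.5969, 0.2124, 0.054]
ee_rot: [0.998, 0.061, -0.003, 0.001]
ft_force: [-14.2, -5.9, 23.9]
width: 0.0134
grip_force: 63.3
[-14.21458944  -4.42870909  24.6039985 ] [0.5969097  0.21240104 0.05397847]
[0.63345376 0.2166909  0.01262832] [-0.003393    0.00138421  0.99999329] noseup deg 0.18330812644856007
```

View pics/w9c.png

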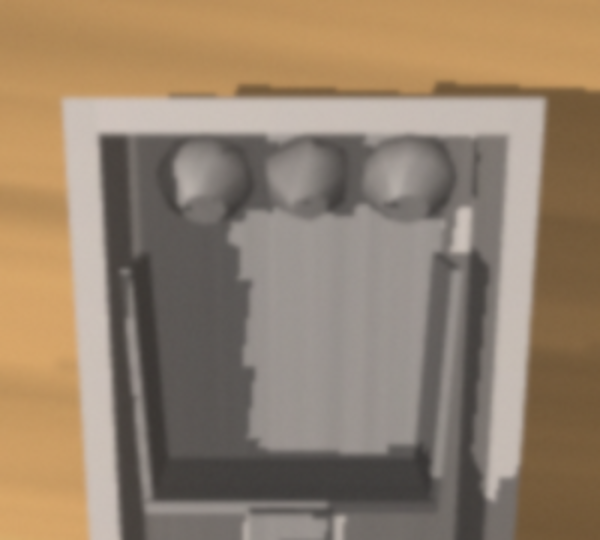

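```bash
python3 -m jog '[[0,0,0.001,0],[0,0,0.002,0],[0,0,0.002,0],[0,0,0.002,0],[0,0,0.002,0]]' 0.75
python3 an.py w10.png
python3 -m jog '[[0,0,0,0],[0,0,0,0],[0,0,0,0],[0,0,0,0],[0,0,0,0]]' 0.7
python3 an.py w10.png
```

```text
time_s: 15.98
ee_pos: [0.5969, 0.2124, 0.054]
ee_rot: [0.998, 0.061, -0.003, 0.001]
ft_force: [-10.8, -4.4, 15.7]
width: 0.0132
grip_force: 62.1
[-11.25395444  -3.12379573  15.96374585] [0.59690729 0.21235823 0.05399608]
[0.63339683 0.21668426 0.01260037] [-2.66909226e-03 -1.49910366e-04  9.99996427e-01] noseup deg 0.15283633313611877
time_s: 16.45
ee_pos: [0.5969, 0.2124, 0.054]
ee_rot: [0.998, 0.061, -0.003, 0.001]
ft_force: [-10.8, -3.7, 15.9]
width: 0.0131
grip_force: 62.1
[-11.08289668  -3.36909449  16.64980033] [0.59691227 0.21237647 0.05402182]
[0.63338553 0.21670687 0.0125623 ] [-2.40574010e-03  3.42472561e-04  9.99997048e-01] noseup deg 0.13442625161518484
```

```bash
for o in 0.68 ; do python3 -m jog '[[0,0,0,0],[0,0,0,0],[0,0,0,0],[0,0,0,0],[0,0,0,0]]' 0.68 | tail -3;  python3 an.py w10.png; done
python3 -m jog '[[0,0,0,0],[0,0,0,0],[0,0,0,0],[0,0,0,0],[0,0,0,0]]' 0.66 | tail -3;python3 an.py w10.png
```

```text
ft_force: [-11.7, -3.4, 14.9]
width: 0.0138
grip_force: 23.7
[-12.29918018  -4.0297393   14.91371026] [0.59699262 0.21242581 0.05393027]
[0.63355132 0.21675722 0.01260229] [-0.00179991  0.00134611  0.99999747] noseup deg 0.09297478241194396
ft_force: [0.5, 0.1, 0.3]
width: 0.0143
grip_force: 0.3
[0.05648435 0.99185141 0.2234146 ] [0.60055954 0.21215013 0.0515627 ]
[0.63791446 0.21663729 0.01260885] [5.76177600e-04 1.36209009e-03 9.99998906e-01] noseup deg -0.04226469443204721
```

```bash
python3 -m jog '[[-0.001,0,0.001,0],[-0.001,0,0.001,0],[-0.001,0,0,0],[-0.001,0,-0.002,0],[-0.001,0,-0.003,0]]' 0.68
python3 an.py w11.png
python3 -m jog '[[0,0,-0.001,0],[0,0,-0.002,0],[0,0,-0.003,0],[0,0,-0.003,0],[0,0,-0.003,0]]'
python3 an.py w11.png
```

```text
time_s: 17.85
ee_pos: [0.5984, 0.2114, 0.0514]
ee_rot: [0.998, 0.061, -0.001, 0.001]
ft_force: [-7.1, -4.7, 18.9]
width: 0.0138
grip_force: 12.7
[-5.98461538 -4.08240446 12.46395056] [0.59839912 0.21145933 0.05142586]
[0.63559116 0.21574971 0.01258459] [-7.76892937e-04  7.57290501e-04  9.99999411e-01] noseup deg 0.038901430322889285
time_s: 18.32
ee_pos: [0.5996, 0.2116, 0.0496]
ee_rot: [0.998, 0.061, 0.001, 0.001]
ft_force: [-4.5, -3.6, 15.9]
width: 0.014
grip_force: 12.2
[-6.17984187 -4.28005981 16.02456295] [0.59956838 0.21161178 0.04963313]
[0.63719377 0.21599505 0.01259736] [-3.72569670e-04 -3.12898039e-04  9.99999882e-01] noseup deg 0.023369766952469593
```

```bash
python3 -m jog '[[0,0,0.001,0],[0,0,0.002,0],[0,0,0.003,0],[0,0,0.004,0],[0,0,0.0045,0]]' 1
python3 -m jog '[[-0.0005,0,0,0],[-0.001,-0.0001,0.0005,0],[-0.002,-0.0002,0.001,0],[-0.003,-0.0003,0.001,0],[-0.0045,-0.0005,0.001,0]]'
python3 -m jog '[[-0.002,-0.0002,0,0],[-0.0045,-0.0005,0,0],[-0.0075,-0.0009,0,0],[-0.011,-0.0013,0,0],[-0.0145,-0.0018,0,0]]'
python3 an.py w12.png
python3 - <<'E'
from h import *
im=cv2.imread('pics/w12.png');cv2.imwrite('pics/w12c.png',im[40:340,220:560])
E
```

```text
time_s: 18.78
ee_pos: [0.5993, 0.2118, 0.0499]
ee_rot: [0.998, 0.061, 0.0, 0.0]
ft_force: [0.2, 0.6, -1.7]
width: 0.0132
grip_force: 58.3
time_s: 19.2
ee_pos: [0.594, 0.2117, 0.0508]
ee_rot: [0.998, 0.061, -0.001, 0.0]
ft_force: [-0.4, 0.4, -2.6]
width: 0.0134
grip_force: 58.4
time_s: 19.62
ee_pos: [0.5796, 0.2098, 0.0513]
ee_rot: [0.998, 0.061, -0.0, 0.0]
ft_force: [0.3, -0.5, -1.7]
width: 0.013
grip_force: 58.4
[-1.87001742  0.29055909 -2.79977606] [0.5786961  0.20974719 0.05126937]
[0.6171229  0.2142884  0.01400102] [ 4.24818033e-03 -2.15987386e-04  9.99990953e-01] noseup deg -0.24008761785229496
```

View pics/w12c.png

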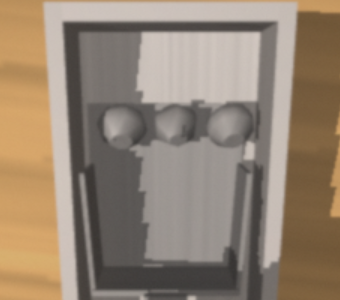

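```bash
python3 -m jog '[[-0.001,-0.0001,0,0],[-0.003,-0.0004,0,0],[-0.006,-0.0007,0,0],[-0.010,-0.0012,0,0],[-0.015,-0.0018,0,0]]' | grep ee_pos
python3 -m jog '[[-0.006,-0.0007,0,0],[-0.013,-0.0016,0,0],[-0.021,-0.0026,0,0],[-0.030,-0.0037,0,0],[-0.040,-0.0049,0,0]]' | grep ee_pos
python3 -m jog '[[-0.012,-0.0015,0,0],[-0.002,-0.0002,0,0],[0.007,0.0009,0,0],[0.014,0.0017,0,0],[0.019,0.0023,0,0]]' | grep ee_pos
python3 -m jog '[[0.003,0.0004,0,0],[0.005,0.0006,0,0],[0.006,0.0007,0,0],[0.006,0.0007,0,0],[0.006,0.0007,0,0]]'
cat > nug.py <<'E'
from h import *
import sys
c=shot('wrist');P=cloud(c);s=ctrl.read_state()
R_=R.from_quat(s['ee_rot']).as_matrix();ax=R_[:2,0]/np.linalg.norm(R_[:2,0]);ay=np.array([-ax[1],ax[0]])
q=P[60:205,205:307].reshape(-1,3);q=q[np.abs(q[:,2]-(s['ee_pos'][2]-.0513+.0265))<.006]
t=(q[:,:2]-s['ee_pos'][:2])@np.c_[ax,ay]
g,xe,ye=np.histogram2d(t[:,0],t[:,1],bins=[np.arange(.016,.10,.004),np.arange(-.032,.033,.004)])
print('rows: x rel grip (lip .078, back .018)');
for i in range(len(xe)-1): print(round(xe[i]*1000),g[i].astype(int))
for t_ in ['nugget0','nugget1','nugget2']:print([(np.round(o['box']).astype(int).tolist(),round(o['conf'],2)) for o in ctrl.look_for(t_,'wrist')[:4]])
save(c,sys.argv[1])
E
python3 nug.py w13.png
```

```text
ee_pos: [0.5649, 0.208, 0.0513]
ee_pos: [0.5242, 0.203, 0.0514]
ee_pos: [0.5446, 0.2053, 0.0515]
time_s: 21.33
ee_pos: [0.5497, 0.2062, 0.0512]
ee_rot: [0.998, 0.061, -0.0, 0.0]
ft_force: [0.2, -0.3, -1.5]
width: 0.0133
grip_force: 58.6
rows: x rel grip (lip .078, back .018)
16 [ 0  0 23  0  0  0  0  0  0  0  0  0  0 23  0  0]
20 [ 0  0 27  0  0  0  0  0  0  0  0  0  0 27  0  0]
24 [ 0  2 25  0  0  0  0  0  0  0  0  0  0 26  0  0]
28 [ 0 15 14  0  0  0  0  0  0  0  0  0  0 23  5  0]
32 [ 0 29  0  0  0  0  0  0  0  0  0  0  0  4 25  0]
36 [ 0 26  0  0  0  0  0  0  0  0  0  0  0  0 28  0]
40 [ 0 18  0  0  0  0  0  1  0  0  0  4  0  0 30  0]
44 [ 0 11  0  0  0  0 26 53 40  4 41 55 38  4 29  0]
48 [ 0  5 19 51 41 13 64 64 64 44 70 63 63 24 17  0]
52 [ 0  4 61 64 71 50 57 72 66 31 78 71 69 12  0  0]
56 [ 0  1 59 74 70 44  6 23  8  0 10 33 17  0  0  0]
60 [ 0  0 11 40 34  2  0  0  0  0  0  0  0  0  0  0]
64 [0 0 0 0 0 0 0 0 0 0 0 0 0 0 0 0]
68 [0 0 0 0 0 0 0 0 0 0 0 0 0 0 0 0]
72 [0 0 0 0 0 0 0 0 0 0 0 0 0 0 0 0]
76 [0 0 0 0 0 0 0 0 0 0 0 0 0 0 0 0]
80 [0 0 0 0 0 0 0 0 0 0 0 0 0 0 0 0]
84 [0 0 0 0 0 0 0 0 0 0 0 0 0 0 0 0]
88 [0 0 0 0 0 0 0 0 0 0 0 0 0 0 0 0]
92 [0 0 0 0 0 0 0 0 0 0 0 0 0 0 0 0]
[([274, 112, 302, 139], 0.92), ([212, 121, 245, 152], 0.89), ([244, 123, 273, 150], 0.83)]
[([274, 112, 302, 139], 0.92), ([212, 121, 245, 152], 0.89), ([244, 123, 273, 150], 0.83)]
[([274, 112, 302, 139], 0.92), ([212, 121, 245, 152], 0.89), ([244, 123, 273, 150], 0.83)]
```

```bash
python3 -m jog '[[0,0,0.005,0],[0,0,0.012,0],[0,0,0.022,0],[0,0,0.035,0],[0,0,0.048,0]]' | grep ee_pos
python3 -m jog '[[0,0,0.012,0],[0,0,0.023,0],[0,-0.002,0.032,0],[0,-0.006,0.038,0],[0,-0.012,0.04,0]]' | grep ee_pos
python3 -m jog '[[-0.001,-0.010,0,0],[-0.003,-0.024,0,0],[-0.006,-0.042,0,0],[-0.009,-0.062,0,0],[-0.012,-0.084,0,0]]' | grep ee_pos
python3 -m jog '[[-0.003,-0.024,0,-1],[-0.006,-0.048,0,-2],[-0.009,-0.072,0,-3],[-0.012,-0.096,0,-4],[-0.015,-0.12,0,-5]]' | grep ee_pos
python3 -m jog '[[-0.003,-0.024,0,0],[-0.006,-0.046,0,0],[-0.009,-0.066,0,0],[-0.012,-0.082,0,0],[-0.014,-0.094,0,0]]' | grep ee_pos
python3 -m jog '[[-0.002,-0.010,0,0],[-0.003,-0.018,0,0],[-0.004,-0.024,0,0],[-0.0045,-0.028,0,0],[-0.005,-0.03,0,0]]'
python3 nug.py w14.png
python3 - <<'E'
from h import *
c=shot('wrist');P=cloud(c);np.savez('w14.npz',p=P)
for t in ['crucible_rim','slide','heater','push_plate','tray']:print(t,[(np.round(o['box']).astype(int).tolist(),round(o['conf'],2)) for o in ctrl.look_for(t,'wrist')[:2]])
m=P.reshape(-1,3);m=m[(m[:,1]<-.14)&(m[:,2]>.071)&(m[:,2]<.082)];print(len(m),m.min(0),m.max(0))
if len(m)>5: print('circ',cv2.minEnclosingCircle(m[:,:2].astype(np.float32)))
S=np.load('scene0.npz')['p'];
h=S[171:248,125:205].reshape(-1,3);h=h[abs(h[:,2]-.145)<.004]
# fit front/back edges: bin by y
e=[]
for y in np.arange(-.33,-.145,.01):
    k=h[abs(h[:,1]-y)<.005,0]; e.append((y,k.min(),k.max()))
e=np.array(e);print(np.polyfit(e[:,0],e[:,1],1),np.polyfit(e[:,0],e[:,2],1))
f=np.array([(x,h[abs(h[:,0]-x)<.004,1].min(),h[abs(h[:,0]-x)<.004,1].max()) for x in np.arange(.64,.73,.008)])
print(np.polyfit(f[:,0],f[:,1],1),np.polyfit(f[:,0],f[:,2],1))
h=S[165:200,160:205].reshape(-1,3);r=h[(h[:,2]>.074)&(h[:,2]<.081)];print('scene rim',cv2.minEnclosingCircle(r[:,:2].astype(np.float32)),len(r))
E
```

```text
ee_pos: [0.5502, 0.2063, 0.1008]
ee_pos: [0.5505, 0.1947, 0.1408]
ee_pos: [0.5369, 0.1084, 0.1383]
ee_pos: [0.5217, -0.0126, 0.1384]
ee_pos: [0.5072, -0.1075, 0.1383]
time_s: 24.03
ee_pos: [0.5041, -0.1339, 0.1393]
ee_rot: [1.0, 0.017, 0.0, -0.0]
ft_force: [0.1, -0.2, -2.2]
width: 0.013
grip_force: 58.6
rows: x rel grip (lip .078, back .018)
16 [ 0  0 21  0  0  0  0  0  0  0  0  0  0 22  0  0]
20 [ 0  0 28  0  0  0  0  0  0  0  0  0  0 29  0  0]
24 [ 0  1 27  0  0  0  0  0  0  0  0  0  0 28  0  0]
28 [ 0  1 28  0  0  0  0  0  0  0  0  0  0 14 14  0]
32 [ 0 25  5  0  0  0  0  0  0  0  0  0  0  1 29  0]
36 [ 0 27  0  0  0  0  0  0  0  0  0  0  0  0 30  0]
40 [ 0 20  0  0  0  0  0  0  0  0  0  0  0  0 28  0]
44 [ 0 13  0  0  0  0  0  0  0  0  0  0  0  0 27  0]
48 [ 0  5  0  0  0  0  0  0  0  0  0  0  0  0 17  0]
52 [ 0  0  0  0  6 40 46 12  0  4  9  0  0  0  0  0]
56 [ 0  0  0  0 18 64 75 45  5 64 63 39  1  0  0  0]
60 [ 0  0  0  0 23 69 79 47 32 77 66 66 14  0  0  0]
64 [ 0  0  0  0  0 28 41 11  9 74 72 71 10  0  0  0]
68 [ 0  0  0  0  0  0  0  0  0 16 37 19  0  0  0  0]
72 [0 0 0 0 0 
[... 263 characters left out ...]
61), ([18, 2, 60, 15], 0.29)]
[([258, 106, 284, 132], 0.98), ([220, 96, 252, 130], 0.61), ([18, 2, 60, 15], 0.29)]
[([258, 106, 284, 132], 0.98), ([220, 96, 252, 130], 0.61), ([18, 2, 60, 15], 0.29)]
crucible_rim [([343, 11, 512, 214], 0.65)]
slide [([318, 0, 511, 219], 0.9), ([344, 14, 511, 213], 0.71)]
heater []
push_plate [([341, 10, 509, 210], 0.72)]
tray []
4050 [ 0.52013342 -0.28439609  0.07100268] [ 0.60914344 -0.19525241  0.07761238]
circ ((0.5644041299819946, -0.24004843831062317), 0.045079879462718964)
[-0.02362051  0.6231468 ] [-0.02623918  0.72901674]
[ 0.02570314 -0.35238977] [ 0.03654249 -0.16248235]
scene rim ((0.5631247758865356, -0.24019262194633484), 0.04444178193807602) 45
```

Run:
```python
from h import *
for n in ['scene','side','wrist']:
    c=shot(n);P=cloud(c);save(c,n+'1.png',1.5);np.savez(n+'1.npz',p=P,im=c['pixels'])
    for t in ['nugget0','nugget2']:
        for o in ctrl.look_for(t,n)[:6]:
            l,u,r,b=np.round(o['box']).astype(int);q=P[u:b,l:r].reshape(-1,3);print(n,t,[l,u,r,b],round(o['conf'],2),np.round(np.median(q,0),3))
# height map diff: scene before/after, bench region
a=np.load('scene0.npz')['p'];b=np.load('scene1.npz')['p']
d=(b[...,2]-a[...,2]);m=(d>.006)&(b[...,2]>.006)&(b[...,2]<.03)
n,lab,st,ce=cv2.connectedComponentsWithStats(m.astype(np.uint8))
for i in range(1,n):
    if st[i,4]>=3: q=b[lab==i];print(st[i],np.round(q.mean(0),3))
A=np.load('side0.npz')['p'];B=np.load('side1.npz')['p'];d=B[...,2]-A[...,2];m=(d>.006)&(B[...,2]>.006)&(B[...,2]<.03)
n,lab,st,ce=cv2.connectedComponentsWithStats(m.astype(np.uint8))
for i in range(1,n):
    if st[i,4]>=3: q=B[lab==i];print('side',st[i],np.round(q.mean(0),3))
# tray interior from scene
C=np.array([.5803,.2081]);th=np.radians(7);R2=np.array([[np.cos(th),-np.sin(th)],[np.sin(th),np.cos(th)]])
for nm,Z in(('scene',b),('side',B)):
    q=Z.reshape(-1,3);t=(q[:,:2]-C)@R2;k=(abs(t[:,0])<.092)&(abs(t[:,1])<.028)&(q[:,2]>.017);print(nm,'in tray',np.round(np.c_[t[k],q[k,2]][::3],3)[:40].tolist())
```

```text
side nugget0 [np.int64(314), np.int64(146), np.int64(345), np.int64(179)] 0.24 [ 0.522 -0.235  0.036]
side nugget2 [np.int64(314), np.int64(146), np.int64(345), np.int64(179)] 0.24 [ 0.522 -0.235  0.036]
wrist nugget0 [np.int64(257), np.int64(115), np.int64(285), np.int64(143)] 0.76 [ 0.559 -0.139  0.113]
wrist nugget0 [np.int64(225), np.int64(103), np.int64(256), np.int64(135)] 0.66 [ 0.563 -0.124  0.113]
wrist nugget2 [np.int64(257), np.int64(115), np.int64(285), np.int64(143)] 0.76 [ 0.559 -0.139  0.113]
wrist nugget2 [np.int64(225), np.int64(103), np.int64(256), np.int64(135)] 0.66 [ 0.563 -0.124  0.113]
[41  1  4  2  4] [-0.368 -1.262  0.023]
[163  82   3   2   3] [ 0.03  -0.498  0.007]
[272 112   1   3   3] [ 0.1   -0.029  0.013]
[285 114   3   1   3] [0.098 0.026 0.018]
[440 128   2   3   3] [0.034 0.604 0.02 ]
[448 132   3   2   4] [0.05  0.635 0.025]
[199 181   2   2   3] [ 0.494 -0.197  0.017]
[ 93 185   3   2   3] [ 0.597 -0.536  0.016]
[ 44 191   5   2   5] [ 0.658 -0.681  0.015]
[ 38 197   3   2   3] [ 0.687 -0.691  0.015]
[ 89 203   3   2   3] [ 0.668 -0.516  0.017]
[ 26 207   2   3   3] [ 0.732 -0.711  0.011]
[318 206   3   3   4] [0.495 0.215 0.013]
[ 67 212   3   2   4] [ 0.718 -0.569  0.014]
[180 233   2   2   3] [ 0.704 -0.191  0.014]
[257 234   6   4  12] [0.649 0.052 0.013]
side [228 202   5   4  18] [0.643 0.054 0.01 ]
scene in tray [[-0.09, 0.013, 0.019], [-0.062, 0.008, 0.018], [-0.039, -0.024, 0.017], [-0.022, 0.025, 0.018], [0.006, 0.013, 0.017], [0.044, 0.011, 0.018], [0.068, 0.015, 0.018]]
side in tray [[0.089, -0.028, 0.033], [0.022, -0.028, 0.029], [-0.027, -0.028, 0.042], [-0.042, -0.028, 0.025]]
```

```bash
python3 -m jog '[[0,-0.002,0,0],[0,-0.006,0,0],[0.001,-0.012,0,0],[0.002,-0.020,0,0],[0.004,-0.029,0,0]]' | grep ee_pos
python3 -m jog '[[0.002,-0.010,0,0],[0.004,-0.020,0,0],[0.006,-0.030,0,0],[0.008,-0.040,0,0],[0.010,-0.049,0,0]]' | grep ee_pos
python3 -m jog '[[0.002,-0.008,-0.002,0],[0.003,-0.015,-0.005,0],[0.004,-0.021,-0.008,0],[0.0045,-0.026,-0.011,0],[0.0045,-0.0293,-0.0133,0]]'
python3 nug.py w15.png | grep -v '\[ *0  *0  *0  *0  *0  *0  *0  *0  *0  *0  *0  *0'
python3 - <<'E'
from h import *
P=cloud(shot('wrist')).reshape(-1,3);s=ctrl.read_state();print(s['ee_pos'])
q=P[(abs(P[:,2]-.0765)<.004)&(P[:,1]<-.18)];
t=q[:,:2];A=np.c_[2*t,np.ones(len(t))]
print(len(q),cv2.minEnclosingCircle(t.astype(np.float32)))
E
```

```text
ee_pos: [0.508, -0.1639, 0.1393]
ee_pos: [0.5182, -0.2135, 0.1392]
time_s: 26.23
ee_pos: [0.5223, -0.2417, 0.1253]
ee_rot: [1.0, 0.017, -0.0, -0.0]
ft_force: [-0.7, 0.1, -2.3]
width: 0.0131
grip_force: 58.6
rows: x rel grip (lip .078, back .018)
16 [ 0  0 20  0  0  0  0  0  0  0  0  0  0 20  3  0]
20 [ 0  0 30  0  0  0  0  0  0  0  0  0  0  7 20  0]
24 [ 0  0 26  0  0  0  0  0  0  0  0  0  0  0 24  0]
28 [ 0  0 29  0  0  0  0  0  0  0  0  0  0  0 27  0]
32 [ 0  0 30  0  0  0  0  0  0  0  0  0  0  0 27  0]
36 [ 0  0 27  0  0  0  0  0  0  0  0  0  0  0 29  0]
40 [ 0  6 16  0  0  0  0  0  0  0  0  0  0  0 31  0]
44 [ 0 15  1  0  0  0  0  0  0  0  0  0  0  0 27  0]
48 [ 0  7  0  0  0 16 43 10  0  5  4  0  0  0 16  0]
52 [ 0  0  0  0 16 63 68 59 21 62 55 14  0  0  0  0]
56 [ 0  0  0  0 16 66 79 55 47 73 68 42  0  0  0  0]
60 [ 0  0  0  0  0 41 55 16 42 82 72 42  0  0  0  0]
64 [ 0  0  0  0  0  0  0  0  6 50 39  7  0  0  0  0]
[([224, 104, 260, 139], 0.84), ([257, 110, 283, 144], 0.81)]
[([224, 104, 260, 139], 0.84), ([257, 110, 283, 144], 0.81)]
[([224, 104, 260, 139], 0.84), ([257, 110, 283, 144], 0.81)]
[ 0.5227424  -0.24044211  0.12608744]
2961 ((0.5643479824066162, -0.23993737995624542), 0.044829968363046646)
```

```bash
cat > tilt.py <<'E'
from h import *
import sys
c=shot('wrist');P=cloud(c);save(c,sys.argv[1],1.5);s=ctrl.read_state()
R_=R.from_quat(s['ee_rot']).as_matrix();ax=R_[:2,0]/np.linalg.norm(R_[:2,0]);ay=np.array([-ax[1],ax[0]])
q=P[150:190,230:285].reshape(-1,3);h=np.median(q[:,2]);q=q[abs(q[:,2]-h)<.01];n=np.linalg.svd(q-q.mean(0))[2][2];n*=np.sign(n[2])
print('noseup deg',np.degrees(-np.arctan2(n[:2]@ax,n[2])),'floor z',h,'w',s['width'],'g',s['grip_force'],s['ee_pos'],s['ft_force'])
print([(np.round(o['box']).astype(int).tolist(),round(o['conf'],2)) for o in ctrl.look_for('nugget0','wrist')[:4]])
E
python3 -m jog '[[0,0,0,0],[0,0,0,0],[0,0,0,0],[0,0,0,0],[0,0,0,0]]' 0.68 | tail -1; python3 tilt.py t1.png
python3 -m jog '[[0,0,0,0],[0,0,0,0],[0,0,0,0],[0,0,0,0],[0,0,0,0]]' 0.675 | tail -1; python3 tilt.py t2.png
```

```text
grip_force: 20.1
noseup deg -0.005146134717799692 floor z 0.08896870262908177 w 0.013935955016514177 g 20.138994455337524 [ 0.52263984 -0.24113529  0.12608963] [-0.11567414  0.24190639 -1.95245499]
[([256, 113, 282, 146], 0.6), ([199, 94, 312, 363], 0.44)]
grip_force: 7.2
noseup deg -0.12859105486887407 floor z 0.08883611374383253 w 0.013833309185334616 g 7.191997691988945 [ 0.52259041 -0.24121742  0.12601497] [ 1.03827554 -0.1513244  -2.21940279]
[([225, 102, 257, 137], 0.98), ([257, 113, 287, 145], 0.96), ([179, 32, 339, 235], 0.31)]
```

```bash
python3 -m jog '[[0,0,0,0],[0,0,0,0],[0,0,0,0],[0,0,0,0],[0,0,0,0]]' 0.674 | tail -1; python3 tilt.py t3.png
python3 -m jog '[[0,0,0,0],[0,0,0,0],[0,0,0,0],[0,0,0,0],[0,0,0,0]]' 0.6735 | tail -1; python3 tilt.py t4.png
```

```text
grip_force: 4.9
noseup deg -21.782175738349956 floor z 0.07082154869757655 w 0.014118080651855049 g 4.948969334363937 [ 0.52276431 -0.24121976  0.12617893] [ 0.0311504   0.05699522 -1.50528084]
[([217, 107, 240, 132], 0.93), ([251, 98, 276, 122], 0.85)]
grip_force: 3.6
noseup deg -21.945204923644987 floor z 0.07062831038862614 w 0.01359061206959274 g 3.630385212600231 [ 0.52269707 -0.24122964  0.12606635] [-0.04243432 -0.55150134 -1.33670041]
[([253, 120, 273, 140], 0.76), ([215, 102, 241, 131], 0.58)]
```

```bash
python3 -m jog '[[0,0,0,0],[0,0,0,0],[0,0,0.004,0],[0,0,0.012,0],[0,0,0.024,0]]' 1 
python3 -m jog '[[0,0.003,0.015,0],[-0.005,0.008,0.025,0],[-0.012,0.012,0.03,0],[-0.02,0.014,0.032,0],[-0.03,0.014,0.032,0]]' | grep ee_pos
python3 - <<'E'
from h import *
c=shot('wrist');P=cloud(c);save(c,'d1.png',1.5)
for o in ctrl.look_for('nugget0','wrist')[:4]:
    l,u,r,b=np.round(o['box']).astype(int);q=P[u:b,l:r].reshape(-1,3);print([l,u,r,b],round(o['conf'],2),np.round(np.median(q,0),3))
q=P.reshape(-1,3);k=q[(np.hypot(q[:,0]-.5645,q[:,1]+.24)<.028)&(q[:,2]<.07)];print(len(k),np.percentile(k[:,2],[5,25,50,75,95]))
s=np.load('side1.npz');C=np.array([.646,.053])
for nm in('side1','scene1'):
    Z=np.load(nm+'.npz')['p'].reshape(-1,3)
    b=Z[(abs(Z[:,0]-.67)<.06)&(abs(Z[:,1]-.02)<.06)&(Z[:,2]>.021)&(Z[:,2]<.03)];print(nm,'block',cv2.minAreaRect(b[:,:2].astype(np.float32)))
    g=Z[(abs(Z[:,0]-.64)<.035)&(abs(Z[:,1]-.06)<.025)&(Z[:,2]>.004)&(Z[:,2]<.018)];print(np.round(g,3).tolist())
E
```

```text
time_s: 28.97
ee_pos: [0.5216, -0.2408, 0.1495]
ee_rot: [1.0, 0.017, -0.001, -0.001]
ft_force: [-0.6, -0.4, -0.8]
width: 0.0133
grip_force: 58.4
ee_pos: [0.4921, -0.2259, 0.1825]
[np.int64(272), np.int64(75), np.int64(291), np.int64(91)] 0.74 [ 0.57  -0.242  0.047]
[np.int64(244), np.int64(61), np.int64(264), np.int64(84)] 0.72 [ 0.577 -0.221  0.046]
3909 [0.03541369 0.03612602 0.03669157 0.03737175 0.04863059]
side1 block ((0.666286826133728, 0.020517081022262573), (0.05946192890405655, 0.061749450862407684), 30.047744750976562)
[[0.673, 0.058, 0.016], [0.669, 0.054, 0.016], [0.661, 0.049, 0.018], [0.673, 0.058, 0.011], [0.671, 0.057, 0.012], [0.669, 0.054, 0.011], [0.666, 0.053, 0.013], [0.662, 0.052, 0.016], [0.659, 0.051, 0.017], [0.656, 0.046, 0.016], [0.675, 0.058, 0.005], [0.671, 0.057, 0.007], [0.667, 0.056, 0.01], [0.666, 0.054, 0.01], [0.663, 0.052, 0.01], [0.659, 0.051, 0.013], [0.659, 0.048, 0.011], [0.655, 0.047, 0.013], [0.653, 0.045, 0.013], [0.65, 0.043, 0.014], [0.647, 0.042, 0.015], [0.645, 0.04, 0.016], [0.642, 0.039, 0.017], [0.666, 0.053, 0.004], [0.662, 0.053, 0
[... 1106 characters left out ...]
60093879699707)
[[0.611, 0.037, 0.005], [0.606, 0.062, 0.005], [0.607, 0.072, 0.005], [0.618, 0.041, 0.005], [0.622, 0.042, 0.005], [0.618, 0.074, 0.005], [0.628, 0.063, 0.005], [0.636, 0.049, 0.005], [0.634, 0.055, 0.005], [0.647, 0.048, 0.016], [0.64, 0.05, 0.006], [0.643, 0.054, 0.013], [0.64, 0.056, 0.009], [0.648, 0.045, 0.011], [0.644, 0.047, 0.006], [0.648, 0.051, 0.014], [0.645, 0.054, 0.009], [0.645, 0.057, 0.011], [0.651, 0.049, 0.012], [0.651, 0.052, 0.013], [0.651, 0.055, 0.014], [0.645, 0.057, 0.005], [0.642, 0.07, 0.004], [0.651, 0.049, 0.005], [0.65, 0.052, 0.006], [0.652, 0.056, 0.009], [0.646, 0.083, 0.004], [0.653, 0.072, 0.005], [0.672, 0.07, 0.006], [0.674, 0.074, 0.005]]
```

```bash
python3 -m jog '[[0.005,0.02,0,-7],[0.014,0.055,0,-14],[0.023,0.09,0,-21],[0.032,0.126,0,-28],[0.041,0.162,0,-35]]' | grep ee_
python3 -m jog '[[0.009,0.037,0,-7],[0.018,0.074,0,-14],[0.028,0.11,0,-21],[0.038,0.146,0,-27],[0.048,0.182,0,-27]]' | grep ee_
python3 -m jog '[[0.005,0.02,-0.02,0],[0.0084,0.0315,-0.05,0],[0.0084,0.0315,-0.08,0],[0.0084,0.0315,-0.1,0],[0.0084,0.0315,-0.112,0]]'
python3 tilt.py e1.png
python3 - <<'E'
from h import *
s=ctrl.read_state();c=shot('wrist');P=cloud(c)
print(np.degrees(R.from_quat(s['ee_rot']).as_matrix()[:2,0]@np.array([[1,0],[0,1]])))
o=ctrl.look_for('nugget0','wrist')[:3]
for k in o:
    l,u,r,b=np.round(k['box']).astype(int);q=P[u:b,l:r].reshape(-1,3);q=q[(q[:,2]>.005)&(q[:,2]<.02)];print([l,u,r,b],round(k['conf'],2),np.round(q.mean(0),4) if len(q) else 0)
Z=P.reshape(-1,3);b=Z[(abs(Z[:,0]-.67)<.06)&(abs(Z[:,1]-.02)<.06)&(Z[:,2]>.021)&(Z[:,2]<.03)];print('block',cv2.minAreaRect(b[:,:2].astype(np.float32)))
E
```

```text
ee_pos: [0.5328, -0.0665, 0.1815]
ee_rot: [0.959, -0.282, -0.0, 0.0]
ee_pos: [0.5809, 0.1163, 0.1814]
ee_rot: [0.868, -0.497, -0.0, 0.0]
time_s: 30.73
ee_pos: [0.5867, 0.1453, 0.066]
ee_rot: [0.869, -0.495, -0.002, 0.003]
ft_force: [0.1, -0.5, -1.8]
width: 0.0133
grip_force: 58.7
noseup deg -22.076683447589193 floor z 0.010440852943126869 w 0.013548339624541942 g 58.654966950416565 [0.58609007 0.14465497 0.06473302] [-1.36555597  0.2166777  -2.9047212 ]
[([240, 7, 267, 36], 0.66)]
[ 29.17341385 -49.31238146]
[np.int64(238), np.int64(9), np.int64(265), np.int64(34)] 0.87 [0.6431 0.0526 0.0099]
block ((0.0, 0.0), (0.0, 0.0), 0.0)
```

```bash
python3 -m jog '[[0,0,0,0],[0,0,-0.003,0],[0,0,-0.009,0],[0,0,-0.016,0],[0,0,-0.023,0]]' 0.673 | grep -v rot
python3 -m jog '[[0,0,-0.002,0],[0,0,-0.003,0],[0,0,-0.003,0],[0,0,-0.003,0],[0,0,-0.003,0]]' 0.6 | grep -v rot
python3 tilt.py e2.png
```

```text
time_s: 31.35
ee_pos: [0.59, 0.1475, 0.0477]
ft_force: [0.3, 1.8, 2.3]
width: 0.0138
grip_force: 1.9
time_s: 31.77
ee_pos: [0.5896, 0.1454, 0.0441]
ft_force: [0.6, -0.1, -0.3]
width: 0.0175
grip_force: 0.0
noseup deg -13.270608809945632 floor z 0.0037482216611223196 w 0.01726929341834496 g 0.0 [0.5895916  0.14545743 0.04410255] [ 0.4609537   0.43149068 -0.38249573]
[([241, 2, 272, 30], 0.86)]
```

```bash
python3 -m jog '[[0,0,-0.002,0],[0,0,-0.004,0],[0,0,-0.005,0],[0,0,-0.005,0],[0,0,-0.005,0]]' 0.3 | grep -v rot
python3 tilt.py e3.png
```

```text
time_s: 32.28
ee_pos: [0.5893, 0.1458, 0.0389]
ft_force: [-0.6, 0.1, 0.2]
width: 0.0297
grip_force: 0.0
noseup deg -13.437216038500411 floor z 0.003592341606029406 w 0.029869744848436894 g 0.0 [0.58941637 0.14582609 0.03895358] [-0.55832238  0.95980377  0.53525064]
[([243, 2, 274, 29], 0.8)]
```

Run:
```python
from h import *
c=shot('wrist');P=cloud(c);s=ctrl.read_state();ax=R.from_quat(s['ee_rot']).as_matrix()[:2,0];ay=np.array([-ax[1],ax[0]])
for v in range(0,250,10): 
    d=P[v,258,:2]-s['ee_pos'][:2];print(v,np.round([d@ax*1000,d@ay*1000,P[v,258,2]*1000],1))
q=P[:384,:].reshape(-1,3);t=(q[:,:2]-s['ee_pos'][:2])@np.c_[ax,ay]
k=(abs(t[:,1])<.04)&(t[:,0]>.02)&(t[:,0]<.065)&(q[:,2]>.017)&(q[:,2]<.04);print('side walls y',np.percentile(t[k,1]*1000,[2,20,80,98]),k.sum())
```

```text
0 [111.3  -1.3  12. ]
10 [107.5  -1.3  11.2]
20 [103.7  -1.3   9.9]
30 [101.3  -1.4  -2.1]
40 [96.6 -1.4 -1.2]
50 [92.2 -1.4 -2.5]
60 [87.5 -1.4 -1.7]
70 [82.8 -1.4 -2.4]
80 [77.9 -1.4 -1.1]
90 [73.1 -1.5 -2.6]
100 [68.1 -1.5 -1. ]
110 [62.9 -1.5 -3.3]
120 [58.1 -1.5  0.1]
130 [52.8 -1.5 -1.3]
140 [47.2 -1.5 -2.8]
150 [42.5 -1.5  1. ]
160 [37.2 -1.5  1.5]
170 [32.2 -1.5  3.6]
180 [26.7 -1.5  3.7]
190 [21.9 -1.5  6.4]
200 [16.4 -1.5  6.9]
210 [11.5 -1.5  9.2]
220 [ 6.  -1.5  9.8]
230 [ 0.7 -1.5 11. ]
240 [-4.5 -1.5 12.6]
side walls y [-25.3642765  -24.33114927  25.72275366  26.70990502] 318
```

```bash
python3 -m jog '[[0,0,0,0],[0,0,0,0],[0,0,0.001,0],[0.004,-0.0068,0.002,0],[0.008,-0.0136,0.002,0]]' 0.8 | grep -v rot
python3 -m jog '[[0.005,-0.0085,0,0],[0.007,-0.0115,0,0],[0.007,-0.0115,0,0],[0.007,-0.0115,-0.001,0],[0.007,-0.0115,-0.002,0]]' | grep -v rot
python3 -m jog '[[0,0,0,0],[0,0,0,0],[0,0,0,0],[0,0,0,0],[0,0,0,0]]' 0.3 | grep -v rot
cat > prof.py <<'E'
from h import *
c=shot('wrist');P=cloud(c);s=ctrl.read_state();ax=R.from_quat(s['ee_rot']).as_matrix()[:2,0];ay=np.array([-ax[1],ax[0]])
for v in range(0,230,12):
    o=[]
    for u in (258,285):
        d=P[v,u,:2]-s['ee_pos'][:2];o+=[d@ax*1000,d@ay*1000,P[v,u,2]*1000]
    print(v,np.round(o,1))
for k in ctrl.look_for('nugget0','wrist')[:3]:
    l,u,r,b=np.round(k['box']).astype(int);q=P[u:b,l:r].reshape(-1,3);q=q[q[:,2]>np.percentile(q[:,2],60)].mean(0);d=q[:2]-s['ee_pos'][:2];print('nug',round(k['conf'],2),[l,u,r,b],np.round([d@ax*1000,d@ay*1000,q[2]*1000],1))
print(s['ee_pos'],s['ft_force'])
E
python3 prof.py
```

```text
time_s: 32.85
ee_pos: [0.5973, 0.1322, 0.0409]
ft_force: [-0.4, -0.8, -2.2]
width: 0.0126
grip_force: 58.4
time_s: 33.27
ee_pos: [0.6043, 0.121, 0.039]
ft_force: [-1.3, 0.3, 2.4]
width: 0.0124
grip_force: 58.9
time_s: 33.68
ee_pos: [0.6045, 0.121, 0.0392]
ft_force: [-0.0, 0.6, 0.2]
width: 0.0299
grip_force: 0.0
0 [108.6  -1.2  24.4 108.7 -12.3  23.7]
12 [104.2  -1.2  24.1 104.5 -12.5  22.7]
24 [ 99.8  -1.2  23.6  99.7 -12.5  24. ]
36 [ 95.2  -1.2  23.1  95.4 -12.8  21.9]
48 [ 90.5  -1.2  22.6  90.3 -12.7  24.6]
60 [ 86.6  -1.3   8.9  87.4 -14.9  -1.9]
72 [ 81.2  -1.3  11.1  81.7 -15.   -1.5]
84 [ 75.8  -1.3  10.8  75.9 -15.1  -0.4]
96 [ 70.   -1.4  -1.6  70.  -15.3  -1.9]
108 [ 63.9  -1.4  -2.8  64.  -15.4  -1.3]
120 [ 57.8  -1.4  -1.   57.8 -15.6  -1.2]
132 [ 51.5  -1.4  -1.7  51.6 -15.7  -0.8]
144 [ 45.4  -1.4   0.2  45.6 -15.7   1.6]
156 [ 39.1  -1.4   1.3  39.  -15.9   0.3]
168 [ 32.3  -1.4   0.   32.4 -16.1   0.7]
180 [ 25.7  -1.4   0.9  25.6 -16.3   0.4]
192 [ 18.8  -1.5   0.7  18.6 -16.5   0.1]
204 [ 11.6  -1.5   0.2  11.7 -16.6   0.6]
216 [  4.5  -1.5   0.5   4.9 -16.7   1.5]
228 [ -3.   -1.5   0.3  -2.6 -16.9   1.1]
nug 0.78 [np.int64(244), np.int64(64), np.int64(275), np.int64(91)] [79.1 -2.  14.3]
[0.60450167 0.12090349 0.03914185] [-0.21112989 -0.43839526 -0.07530457]
```

```bash
python3 -m jog '[[-0.004,0.007,0,0],[-0.009,0.015,0,0],[-0.013,0.022,0,0],[-0.0153,0.0258,0,0],[-0.0153,0.0258,0,0]]' | grep -v rot
python3 -m jog '[[0,0,0.0005,0],[0,0,0.001,0],[0,0,0.001,0],[0,0,0.001,0],[0,0,0.001,0]]' 1 | grep -v rot
python3 prof.py
```

```text
time_s: 34.2
ee_pos: [0.5878, 0.1495, 0.0391]
ft_force: [0.9, 0.0, 0.3]
width: 0.0297
grip_force: 0.0
time_s: 34.62
ee_pos: [0.5893, 0.1458, 0.0399]
ft_force: [-0.4, -0.4, 0.0]
width: 0.0132
grip_force: 58.5
0 [111.6  -1.4  11.7 114.5 -14.4  -1.8]
12 [107.1  -1.4  10.1 109.3 -14.5  -1.8]
24 [102.4  -1.4   8.5 104.  -14.6  -1.5]
36 [ 98.5  -1.4  -1.   98.6 -14.8  -1.6]
48 [ 93.   -1.4  -0.1  93.1 -14.9  -1.3]
60 [ 87.5  -1.5  -0.6  87.6 -15.1  -2.1]
72 [ 81.9  -1.5  -2.8  81.8 -15.1  -1.2]
84 [ 76.   -1.5   0.2  76.  -15.2  -0.1]
96 [ 70.1  -1.5   0.5  70.2 -15.2   2.1]
108 [ 64.1  -1.5   0.   64.2 -15.4   1.7]
120 [ 58.1  -1.5   1.1  58.1 -15.6   0.4]
132 [ 51.9  -1.5   0.6  51.6 -15.9  -1. ]
144 [ 45.5  -1.5   0.6  45.6 -15.9   1. ]
156 [ 39.   -1.5   0.6  38.9 -16.1  -0.1]
168 [ 32.3  -1.5   0.2  32.5 -16.2   1. ]
180 [ 25.3  -1.6  -0.5  25.5 -16.5   0.1]
192 [ 18.8  -1.6   1.1  18.8 -16.6   0.9]
204 [ 18.4  -1.5  19.9  18.5 -15.   20.3]
216 [ 15.   -1.4  27.8   3.6 -17.1  -1.4]
228 [ 11.5  -1.4  34.   -3.4 -17.2  -0.4]
nug 0.85 [np.int64(242), np.int64(0), np.int64(273), np.int64(28)] [107.4  -1.6  14.3]
[0.5893099  0.14577464 0.03984471] [-0.67262228 -1.03917646 -0.66969755]
```

```bash
python3 -m jog '[[0.002,-0.0034,-0.001,0],[0.0046,-0.0077,-0.0015,0],[0.0076,-0.0129,-0.0015,0],[0.0102,-0.0172,-0.0015,0],[0.0127,-0.0215,-0.0015,0]]' | grep -v rot
python3 -m jog '[[0.0015,-0.0026,0,0],[0.003,-0.0052,0,0],[0.0041,-0.0069,0,0],[0.0051,-0.0086,0,0],[0.0056,-0.0095,0,0]]' | grep -v rot
python3 prof.py
```

```text
time_s: 35.13
ee_pos: [0.6027, 0.127, 0.0399]
ft_force: [-2.9, 3.4, 5.6]
width: 0.0133
grip_force: 59.4
time_s: 35.55
ee_pos: [0.6083, 0.1176, 0.0399]
ft_force: [-1.3, 4.2, 5.6]
width: 0.0135
grip_force: 59.5
0 [108.6  -1.2  23.4 108.6 -12.3  23.5]
12 [104.1  -1.2  23.9 104.2 -12.4  23.3]
24 [ 99.5  -1.2  24.1  99.8 -12.6  22.6]
36 [ 95.1  -1.2  22.7  94.9 -12.6  23.9]
48 [ 90.4  -1.2  22.3  90.4 -12.9  22.1]
60 [ 85.4  -1.2  23.3  85.4 -12.9  24.2]
72 [ 80.9  -1.2  13.5  81.4 -15.   -1.8]
84 [ 75.5  -1.2  14.7  75.6 -14.9   0.3]
96 [ 70.   -1.3  10.5  69.7 -15.2  -0.7]
108 [ 63.8  -1.3   1.1  63.8 -15.2   0.4]
120 [ 57.5  -1.3  -0.8  57.8 -15.3   2. ]
132 [ 51.4  -1.3   0.2  51.4 -15.6  -0.1]
144 [ 45.   -1.3  -0.1  45.  -15.7   0.2]
156 [ 38.4  -1.3  -0.3  38.8 -15.8   1.3]
168 [ 31.9  -1.3   0.2  32.  -16.    0.6]
180 [ 25.1  -1.4   0.3  25.  -16.3  -0. ]
192 [ 18.1  -1.4  -0.   18.5 -16.3   1.1]
204 [ 18.   -1.3  19.9  17.9 -14.9  19.4]
216 [ 14.7  -1.3  27.9   2.9 -17.   -2.1]
228 [ 11.3  -1.3  34.5  -4.  -17.1  -0.7]
[0.60845836 0.11733761 0.0398675 ] [-1.31923105  4.05884937  5.56873811]
```

```bash
python3 -m jog '[[0.0004,-0.0007,0,0],[0.0008,-0.0014,0,0],[0.0012,-0.0021,0,0],[0.0013,-0.0022,0,0],[0.0013,-0.0022,0.0005,0]]' | grep -v rot
python3 -m jog '[[-0.0002,0.0003,0.0005,0],[-0.0006,0.001,0.001,0],[-0.0012,0.002,0.0015,0],[-0.002,0.0034,0.0015,0],[-0.003,0.0051,0.0015,0]]' | grep -v rot
python3 -m jog '[[-0.0012,0.002,0,0],[-0.0026,0.0044,0,0],[-0.0042,0.0071,0,0],[-0.006,0.0101,0,0],[-0.008,0.0135,0,0]]' | grep -v rot
python3 prof.py
```

```text
time_s: 36.07
ee_pos: [0.6095, 0.1149, 0.0399]
ft_force: [1.4, 2.9, 2.8]
width: 0.0132
grip_force: 58.8
time_s: 36.48
ee_pos: [0.6055, 0.1168, 0.0399]
ft_force: [0.7, -0.1, -0.2]
width: 0.0135
grip_force: 58.5
time_s: 36.9
ee_pos: [0.5971, 0.1325, 0.0402]
ft_force: [-0.2, 0.9, -1.7]
width: 0.0133
grip_force: 58.3
0 [110.5  -1.7  24.1 110.8 -12.9  22.6]
12 [105.9  -1.7  24.6 106.1 -13.   23.3]
24 [104.3  -1.8   5.8 104.  -14.3   8. ]
36 [100.   -1.8  -0.8 100.2 -15.2  -2.4]
48 [ 94.7  -1.8  -2.1  94.6 -15.3  -1.7]
60 [ 89.   -1.8  -0.9  89.  -15.4  -1.2]
72 [ 83.3  -1.8  -2.4  83.3 -15.7  -2.8]
84 [ 77.4  -1.8  13.6  77.5 -15.5   0.6]
96 [ 72.   -1.8  13.4  71.6 -15.6   1.4]
108 [ 65.7  -1.8   1.7  65.6 -15.8   1.1]
120 [ 59.5  -1.8   0.5  59.5 -16.    0.5]
132 [ 53.3  -1.8   0.6  53.4 -16.    1.7]
144 [ 47.1  -1.8   1.9  47.  -16.2   1.3]
156 [ 40.4  -1.8   0.6  40.5 -16.4   1.1]
168 [ 33.6  -1.8   0.   33.8 -16.6   0.7]
180 [ 26.8  -1.8  -0.   27.1 -16.7   1.2]
192 [ 19.9  -1.8   0.1  20.3 -16.8   1.3]
204 [ 19.8  -1.7  20.   19.7 -15.3  19.7]
216 [ 16.3  -1.7  27.6   5.  -17.4  -1.2]
228 [ 12.8  -1.7  34.   -2.5 -17.6  -1.3]
nug 0.72 [np.int64(242), np.int64(76), np.int64(271), np.int64(103)] [75.4 -2.  15.9]
[0.59653236 0.13388515 0.04030308] [-0.79044554  0.28016966 -1.35998121]
```

```bash
python3 -m jog '[[0,0,0.005,0],[0,0,0.015,0],[0,0,0.028,0],[0,0,0.042,0],[0,0,0.055,0]]' | grep ee_pos
python3 -m jog '[[-0.0004,0.0006,0.004,0],[-0.0011,0.0018,0.005,0],[-0.0023,0.0039,0.005,0],[-0.0041,0.0069,0.005,0],[-0.0064,0.0108,0.005,0]]' | grep ee_pos
python3 -m jog '[[-0.0028,0.0047,0,0],[-0.0061,0.0103,0,0],[-0.0099,0.0168,0,0],[-0.0143,0.0241,0,0],[-0.0191,0.0323,0,0]]' | grep ee_pos
python3 -m jog '[[-0.0056,0.0095,0,0],[-0.0005,0.0009,0,0],[0.0041,-0.0069,0,0],[0.0076,-0.0129,0,0],[0.0102,-0.0172,0,0]]' | grep ee_pos
python3 -m jog '[[0.002,-0.0034,0,0],[0.0031,-0.0052,0,0],[0.0036,-0.006,0,0],[0.0036,-0.006,0,0],[0.0036,-0.006,0,0]]' | grep -v rot
python3 prof.py | tail -3
```

```text
ee_pos: [0.5984, 0.1316, 0.0973]
ee_pos: [0.5905, 0.1425, 0.0995]
ee_pos: [0.5717, 0.1758, 0.1004]
ee_pos: [0.5835, 0.1552, 0.1005]
time_s: 39.08
ee_pos: [0.5859, 0.1522, 0.1005]
ft_force: [-0.4, 0.6, -1.5]
width: 0.0132
grip_force: 58.4
228 [ 11.5  -1.4  94.5 -30.2 -22.8  -1.7]
nug 0.94 [np.int64(247), np.int64(44), np.int64(269), np.int64(67)] [92.1 -1.6 27.9]
[0.58586579 0.1523394  0.10052724] [-0.6993089  -0.04169647 -2.05650009]
```

Run:
```python
from h import *
c=shot('wrist');P=cloud(c)
for k in ctrl.look_for('nugget0','wrist')[:3]:
    l,u,r,b=np.round(k['box']).astype(int);q=P[u:b,l:r];print(l,u,r,b,k['conf'],np.round(q[::3,::3,2]*1000));m=q.reshape(-1,3);m=m[(m[:,2]>.005)&(m[:,2]<.02)];print(np.round(m.mean(0),4),len(m))
Z=P.reshape(-1,3);b=Z[(abs(Z[:,0]-.67)<.06)&(abs(Z[:,1]-.02)<.06)&(Z[:,2]>.021)&(Z[:,2]<.03)];print('block',cv2.minAreaRect(b[:,:2].astype(np.float32)))
```

```text
241 45 263 70 0.8 [[ -2.  -1.  -2.  -1.  -2.  -2.  -1.  -2.]
 [ -1.   7.   9.  12.  10.  10.   7.  -1.]
 [ -2.   8.  11.  12.  12.  10.  10.   6.]
 [  7.  11.  12.  13.  13.  12.  13.   9.]
 [  8.  12.  11.  12.  13.  14.  10.  10.]
 [  9.  11.  11.  12.  12.  12.  11.   8.]
 [ -1.   9.  12.  12.  13.  11.  10.   9.]
 [ -2.   8.   9.  12. 242.  10.   9.  -1.]
 [ -3.  -1.  -1.   7.   8.  -2.  -1.  -1.]]
[0.635  0.0742 0.0105] 443
block ((0.0, 0.0), (0.0, 0.0), 0.0)
```

```bash
python3 -m jog '[[-0.001,0.0017,-0.02,0],[-0.001,0.0017,-0.042,0],[-0.001,0.0017,-0.056,0],[-0.001,0.0017,-0.0605,0],[-0.001,0.0017,-0.062,0]]' | grep -v rot
python3 -m jog '[[0.0025,-0.0043,0,0],[0.0061,-0.0103,0,0],[0.0102,-0.0172,0,0],[0.0137,-0.0232,0,0],[0.0168,-0.0284,0,0]]' | grep -v rot
python3 -m jog '[[0.002,-0.0034,0,0],[0.0036,-0.006,0,0],[0.0048,-0.0082,0,0],[0.0059,-0.0099,0,0],[0.0064,-0.0108,0,0]]' | grep -v rot
python3 prof.py
```

```text
time_s: 39.7
ee_pos: [0.5835, 0.1536, 0.0397]
ft_force: [-8.2, -2.1, 14.1]
width: 0.0136
grip_force: 60.8
time_s: 40.12
ee_pos: [0.6032, 0.1258, 0.0398]
ft_force: [-2.4, 3.8, 5.9]
width: 0.0131
grip_force: 59.7
time_s: 40.53
ee_pos: [0.6094, 0.1153, 0.0398]
ft_force: [-2.1, 3.7, 6.1]
width: 0.0131
grip_force: 59.7
0 [108.8  -1.2  23.  108.8 -12.4  23.3]
12 [103.9  -1.2  25.2 104.3 -12.5  23.1]
24 [ 99.7  -1.2  23.4  99.8 -12.7  22.8]
36 [ 95.1  -1.3  23.3  95.1 -12.7  23.3]
48 [ 90.4  -1.3  23.1  90.4 -12.9  23.3]
60 [ 85.6  -1.3  23.1  85.5 -12.9  24. ]
72 [ 81.5  -1.3  -1.4  81.4 -14.8   0.8]
84 [ 75.6  -1.3  13.8  75.7 -14.9   1.6]
96 [ 70.2  -1.3  13.4  69.8 -15.3  -0.8]
108 [ 63.8  -1.3   0.3  63.8 -15.3   0.1]
120 [ 57.6  -1.4  -1.   57.8 -15.5   0.5]
132 [ 51.5  -1.4   0.2  51.5 -15.7   0.1]
144 [ 45.2  -1.4   0.6  45.2 -15.8   0.3]
156 [ 38.8  -1.4   0.9  38.8 -15.9   0.9]
168 [ 32.   -1.4   0.4  32.  -16.1   0.3]
180 [ 25.1  -1.4  -0.1  25.3 -16.3   0.7]
192 [ 18.4  -1.4   0.7  18.4 -16.4   0.7]
204 [ 18.   -1.4  19.7  18.  -15.   19.5]
216 [ 14.8  -1.4  27.8   3.9 -16.9   0.2]
228 [ 11.3  -1.4  34.3  -4.  -17.2  -1.1]
nug 0.71 [np.int64(237), np.int64(72), np.int64(270), np.int64(103)] [73.6  0.5 14.8]
nug 0.47 [np.int64(184), np.int64(1), np.int64(328), np.int64(75)] [95.5 -1.2 26. ]
[0.60956645 0.11514598 0.0398227 ] [-1.71178127  4.25874172  6.01824251]
```

```bash
python3 -m jog '[[-0.0002,0.0003,0.0004,0],[-0.0005,0.0009,0.0008,0],[-0.0011,0.0019,0.0012,0],[-0.002,0.0034,0.0015,0],[-0.0033,0.0055,0.0018,0]]' | grep ee_pos
python3 -m jog '[[-0.0015,0.0026,0,0],[-0.0034,0.0057,0,0],[-0.0056,0.0095,0,0],[-0.0082,0.0139,0,0],[-0.0113,0.0191,0,0]]' | grep ee_pos
python3 -m jog '[[-0.0036,0.006,0,0],[0.001,-0.0017,0,0],[0.0051,-0.0086,0,0],[0.0081,-0.0138,0,0],[0.0097,-0.0165,0,0]]' | grep -v rot
python3 prof.py
```

```text
ee_pos: [0.6049, 0.1176, 0.0397]
ee_pos: [0.5927, 0.1396, 0.0398]
time_s: 41.88
ee_pos: [0.6044, 0.1194, 0.0402]
ft_force: [0.8, -0.7, -2.2]
width: 0.0134
grip_force: 58.5
0 [109.1  -1.2  21.7 108.7 -12.4  23.6]
12 [104.3  -1.2  23.2 104.2 -12.5  23.9]
24 [ 99.7  -1.2  23.1  99.7 -12.6  23.3]
36 [ 95.   -1.2  23.4  95.1 -12.8  22.7]
48 [ 90.2  -1.2  24.1  90.2 -12.8  24.3]
60 [ 87.2  -1.3  -1.7  87.2 -14.9  -1.3]
72 [ 81.5  -1.4  -2.6  81.4 -15.1  -1. ]
84 [ 75.6  -1.4   1.4  75.6 -14.9   2.3]
96 [ 70.1  -1.3  13.4  69.8 -15.1   1.7]
108 [ 64.5  -1.3  13.9  63.8 -15.3   1.3]
120 [ 57.7  -1.4   1.1  57.6 -15.6   0.5]
132 [ 51.6  -1.4   1.9  51.4 -15.7   0.2]
144 [ 45.3  -1.4   2.5  45.2 -15.8   1.8]
156 [ 38.7  -1.4   1.8  38.9 -15.9   2.5]
168 [ 32.1  -1.5   1.7  32.1 -16.1   1.3]
180 [ 25.2  -1.5   1.1  25.2 -16.3   1.1]
192 [ 18.4  -1.5   1.4  18.3 -16.5   1.1]
204 [ 17.6  -1.4  19.4  18.3 -14.9  21.2]
216 [ 14.8  -1.4  28.6   3.4 -17.   -0.6]
228 [ 11.1  -1.3  34.6  -4.1 -17.2  -0.7]
nug 0.85 [np.int64(239), np.int64(85), np.int64(268), np.int64(116)] [67.5  1.2 16.2]
[0.60463212 0.11897236 0.04019512] [-0.51398685 -0.04316678 -2.21588529]
```

```bash
python3 -m jog '[[-0.0005,0.0009,0,0],[-0.0015,0.0026,0,0],[-0.0031,0.0052,0,0],[-0.0051,0.0086,0,0],[-0.0076,0.0129,0,0]]' | grep ee_pos
python3 -m jog '[[-0.0036,0.006,0.001,0],[0.0023,-0.0038,0.003,0],[0.0066,-0.0112,0.005,0],[0.0092,-0.0155,0.007,0],[0.0102,-0.0172,0.01,0]]' | grep -v rot
python3 prof.py | tail -3
```

```text
ee_pos: [0.5954, 0.1359, 0.0403]
time_s: 42.82
ee_pos: [0.607, 0.1152, 0.0504]
ft_force: [0.2, -0.1, -1.9]
width: 0.0133
grip_force: 58.4
228 [ 11.4  -2.   44.1  -8.6 -19.   -2.3]
nug 0.88 [np.int64(238), np.int64(104), np.int64(267), np.int64(134)] [59.9  0.8 25. ]
[0.60740317 0.11559893 0.05121132] [ 0.33355954 -0.59489337 -1.60497975]
```

```bash
python3 -m jog '[[0,0,0.006,0],[0,0,0.018,0],[0,0,0.032,0],[0,0,0.046,0],[0,0,0.058,0]]' | grep ee_pos
python3 -m jog '[[-0.001,-0.002,0.008,0],[-0.003,-0.007,0.013,0],[-0.006,-0.015,0.017,0],[-0.010,-0.027,0.018,0],[-0.015,-0.043,0.018,0]]' | grep ee_pos
python3 -m jog '[[-0.008,-0.020,0,2],[-0.016,-0.043,0,5],[-0.024,-0.067,0,9],[-0.032,-0.091,0,14],[-0.040,-0.115,0,19]]' | grep ee_pos
python3 -m jog '[[-0.005,-0.024,0,5],[-0.010,-0.048,0,10],[-0.014,-0.070,0,15],[-0.017,-0.090,0,20],[-0.020,-0.108,0,25]]' | grep ee_pos
python3 prof.py | tail -2
python3 -m jog '[[-0.003,-0.016,0,5],[-0.005,-0.030,0,9],[-0.007,-0.042,0,12],[-0.008,-0.052,0,15],[-0.009,-0.060,0,16]]' | grep ee_pos
python3 -m jog '[[-0.0005,-0.009,0,0.5],[-0.001,-0.017,0,1],[-0.001,-0.0235,0,1],[-0.001,-0.0285,0,1],[-0.001,-0.0315,0,1]]'
python3 prof.py | tail -2
```

```text
ee_pos: [0.6063, 0.1189, 0.1105]
ee_pos: [0.5902, 0.0748, 0.1261]
ee_pos: [0.5489, -0.0428, 0.1254]
ee_pos: [0.5286, -0.1514, 0.1255]
nug 0.85 [np.int64(367), np.int64(90), np.int64(388), np.int64(114)] [ 65.9 -70.   52.5]
[ 0.52743934 -0.15701631  0.12534194] [-1.01086417 -3.9694925  -0.96850719]
ee_pos: [0.5204, -0.2092, 0.1256]
time_s: 45.52
ee_pos: [0.5208, -0.2402, 0.1262]
ee_rot: [1.0, 0.014, -0.0, 0.0]
ft_force: [-0.6, 0.3, -1.5]
width: 0.0134
grip_force: 58.7
nug 0.81 [np.int64(238), np.int64(103), np.int64(270), np.int64(134)] [ 59.3   1.  100.3]
[ 0.52080423 -0.24067769  0.12621722] [ 0.60860221 -0.93694867 -2.79191295]
```

```bash
python3 -m jog '[[0.0015,0,0,0],[0.0015,0,0,0],[0.0015,0,0,0],[0.0015,0,0,0],[0.0015,0,0,0]]' 0.675 | tail -1
python3 -m jog '[[0,0,0,0],[0,0,0,0],[0,0,0,0],[0,0,0,0],[0,0,0,0]]' 0.6735 | tail -1; python3 tilt.py f1.png
```

```text
grip_force: 7.8
grip_force: 3.6
noseup deg -19.020608242462817 floor z 0.0717680964095844 w 0.013883660027164048 g 3.6480434238910675 [ 0.52250124 -0.23944776  0.12639375] [-0.40431415  0.53238504 -1.15254416]
[([221, 103, 242, 129], 0.8), ([242, 123, 269, 150], 0.69), ([254, 117, 276, 130], 0.58), ([181, 32, 337, 236], 0.33)]
```

```bash
python3 prof.py | grep nug
```

```text
nug 0.9 [np.int64(244), np.int64(101), np.int64(266), np.int64(123)] [59.2  0.3 70.1]
nug 0.77 [np.int64(216), np.int64(105), np.int64(244), np.int64(134)] [52.3 16.  60.5]
nug 0.58 [np.int64(256), np.int64(119), np.int64(273), np.int64(132)] [52.3 -3.4 65.3]
```

```bash
python3 -m jog '[[0,0,0,0],[0,0,0,0],[0,0,0.003,0],[0,0,0.01,0],[0,0,0.022,0]]' 1 | grep -v rot
python3 -m jog '[[-0.002,0.003,0.015,0],[-0.008,0.01,0.028,0],[-0.016,0.02,0.036,0],[-0.022,0.03,0.04,0],[-0.025,0.035,0.04,0]]' | grep -v rot
python3 - <<'E'
from h import *
c=shot('wrist');P=cloud(c);save(c,'g1.png',1.5)
for o in ctrl.look_for('nugget0','wrist')[:4]:
    l,u,r,b=np.round(o['box']).astype(int);q=P[u:b,l:r].reshape(-1,3);print([l,u,r,b],round(o['conf'],2),np.round(np.median(q,0),3))
E
```

```text
time_s: 47.07
ee_pos: [0.5215, -0.239, 0.1477]
ft_force: [-0.6, -0.0, -1.6]
width: 0.0136
grip_force: 58.8
time_s: 47.48
ee_pos: [0.4978, -0.2028, 0.1899]
ft_force: [0.6, 0.7, -1.9]
width: 0.0131
grip_force: 58.8
[np.int64(300), np.int64(82), np.int64(319), np.int64(100)] 0.78 [ 0.57  -0.243  0.047]
[np.int64(291), np.int64(58), np.int64(313), np.int64(75)] 0.73 [ 0.588 -0.235  0.048]
[np.int64(270), np.int64(72), np.int64(292), np.int64(94)] 0.6 [ 0.575 -0.22   0.046]
```

View pics/g1.png

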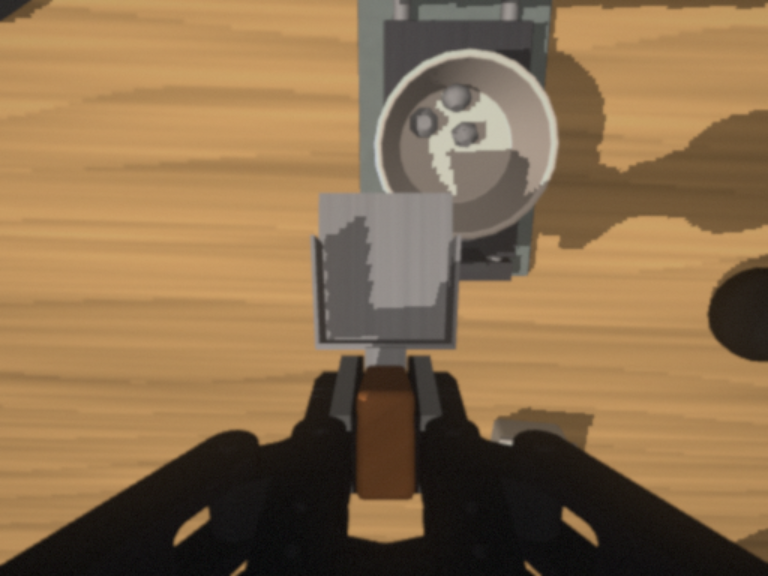

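```bash
python3 -m jog '[[-0.007,0.02,0,0],[-0.014,0.055,0,0],[-0.021,0.093,0,0],[-0.028,0.13,-0.005,0],[-0.035,0.165,-0.02,0]]' | grep ee_pos
python3 -m jog '[[0,0.012,-0.035,0],[0,0.015,-0.07,0],[0,0.015,-0.095,0],[0,0.015,-0.1,0],[0,0.015,-0.102,0]]' | grep -v rot
python3 -m jog '[[0,0,-0.003,0],[0,0,-0.008,0],[0,0,-0.014,0],[0,0,-0.02,0],[0,0,-0.026,0]]' 0.673 | grep -v rot
python3 tilt.py g2.png
python3 -c "
from h import *
print(np.round(ctrl.read_state()['joint_pos'],2))"
```

```text
ee_pos: [0.4639, -0.038, 0.1695]
time_s: 48.42
ee_pos: [0.4606, -0.0245, 0.0646]
ft_force: [0.4, 0.3, -0.4]
width: 0.013
grip_force: 58.8
time_s: 48.83
ee_pos: [0.4632, -0.0248, 0.0404]
ft_force: [-1.0, 0.2, -0.0]
width: 0.0141
grip_force: 1.9
noseup deg -3.3595446446944623 floor z 0.0023280955053875257 w 0.014053306266607411 g 1.7305928841233253 [ 0.46223383 -0.02464165  0.03911992] [-0.70192576 -0.53562637 -1.37639864]
[]
[ 0.3   0.37 -0.35  1.98  0.17  0.82 -1.69]
```

```bash
python3 -m jog '[[0,0,0,0],[0,0,0,0],[0,0,0,0],[0,0,0,0],[0,0,0,0]]' 0.3 | grep width
python3 tilt.py g3.png
python3 -m jog '[[0,0,0.02,0],[0,0,0.05,0],[0,0,0.085,0],[0,0,0.115,7],[0,0,0.13,14]]' | grep ee_pos
python3 -m jog '[[-0.006,-0.03,0,7],[-0.012,-0.067,0,14],[-0.018,-0.104,0,21],[-0.024,-0.141,0,28],[-0.03,-0.178,0,35]]' -1 | grep ee_pos
python3 -m jog '[[-0.004,-0.025,0,7],[-0.007,-0.041,-0.01,14],[-0.007,-0.041,-0.03,21],[-0.007,-0.041,-0.05,28],[-0.007,-0.041,-0.06,35]]' | grep ee_
python3 -m jog '[[0,0,0,6],[0,0,-0.01,6],[0,0,-0.02,6],[0,0,-0.02,6],[0,0,-0.02,6]]'
python3 - <<'E'
from h import *
s=ctrl.read_state();print(s['ee_pos'],R.from_quat(s['ee_rot']).as_matrix()[:,0:2].T)
c=shot('scene');P=cloud(c);r=P[165:200,160:205].reshape(-1,3);r=r[(r[:,2]>.074)&(r[:,2]<.081)];print(cv2.minEnclosingCircle(r[:,:2].astype(np.float32)))
b=P[215:262,225:270].reshape(-1,3);b=b[(b[:,2]>.021)&(b[:,2]<.03)];print(cv2.minAreaRect(b[:,:2].astype(np.float32)))
save(c,'h1.png',1.5)
E
```

```text
width: 0.0297
noseup deg 0.25862101403014637 floor z 0.0005728930550148031 w 0.029508214369595616 g 0.0 [ 0.46270984 -0.02438328  0.04050606] [-1.11023318 -1.06283389  0.64016483]
[]
ee_pos: [0.4647, -0.0242, 0.1744]
ee_pos: [0.434, -0.1933, 0.1706]
ee_pos: [0.4258, -0.233, 0.1082]
ee_rot: [0.754, 0.657, -0.001, -0.002]
time_s: 51.12
ee_pos: [0.4268, -0.2327, 0.0895]
ee_rot: [0.72, 0.694, -0.0, -0.001]
ft_force: [0.8, 0.1, 0.0]
width: 0.0856
grip_force: 0.0
[ 0.4267846  -0.23268451  0.0895176 ] [[ 3.73833053e-02  9.99300686e-01  7.91955823e-04]
 [ 9.99299722e-01 -3.73819784e-02 -1.62880946e-03]]
((0.5640321969985962, -0.23867866396903992), 0.04491720721125603)
((0.6693090200424194, 0.01955476403236389), (0.06300536543130875, 0.06026746332645416), 30.924102783203125)
```

```bash
python3 -m jog '[[-0.001,-0.006,-0.01,3.7],[-0.002,-0.011,-0.025,3.7],[-0.002,-0.011,-0.04,3.7],[-0.002,-0.011,-0.05,3.7],[-0.002,-0.011,-0.0535,3.7]]'
python3 - <<'E'
from h import *
s=ctrl.read_state();c=shot('wrist');P=cloud(c);print(s['ee_pos'])
q=P.reshape(-1,3);k=q[(q[:,0]>.47)&(q[:,0]<.525)&(abs(q[:,1]+.242)<.025)&(q[:,2]>.045)&(q[:,2]<.07)];print(len(k),k.min(0) if len(k) else 0,k.max(0) if len(k) else 0)
S=cloud(shot('side'));q=S[130:200,290:360].reshape(-1,3);k=q[(q[:,0]>.48)&(q[:,0]<.515)&(abs(q[:,1]+.242)<.03)&(q[:,2]>.045)&(q[:,2]<.07)];print(len(k),np.round(np.percentile(k,[5,50,95],axis=0),3) if len(k) else 0)
E
```

```text
time_s: 51.58
ee_pos: [0.4246, -0.2435, 0.0357]
ee_rot: [0.697, 0.717, -0.0, -0.001]
ft_force: [-0.1, -0.3, -0.3]
width: 0.0852
grip_force: 0.0
[ 0.42460807 -0.24354038  0.03565159]
3740 [ 0.47000388 -0.25772271  0.04500044] [ 0.52499791 -0.22405011  0.06998938]
53 [[ 0.5   -0.256  0.047]
 [ 0.502 -0.237  0.058]
 [ 0.507 -0.223  0.064]]
```

```bash
python3 -m jog '[[0.003,0.0001,0,0],[0.007,0.0002,0,0],[0.011,0.0003,0,0],[0.015,0.0004,0,0],[0.018,0.0005,0,0]]'|grep -v rot
python3 -m jog '[[0.003,0.0001,0,0],[0.008,0.0002,0,0],[0.014,0.0004,0,0],[0.020,0.0006,0,0],[0.026,0.0007,0,0]]'|grep -v rot
python3 -m jog '[[0.007,0.0002,0,0],[0.014,0.0004,0,0],[0.021,0.0006,0,0],[0.028,0.0008,0,0],[0.035,0.001,0,0]]'|grep -v rot
```

```text
time_s: 52.1
ee_pos: [0.4444, -0.2436, 0.0373]
ft_force: [-1.9, 0.3, 0.1]
width: 0.0851
grip_force: 1.0
time_s: 52.52
ee_pos: [0.4695, -0.2429, 0.0366]
ft_force: [-3.4, -0.2, -0.0]
width: 0.0853
grip_force: 1.6
time_s: 52.93
ee_pos: [0.5049, -0.2419, 0.0366]
ft_force: [-2.5, -0.4, 0.7]
width: 0.0855
grip_force: 1.6
```

```bash
python3 -m jog '[[0.007,0.0002,0,0],[0.014,0.0004,0,0],[0.021,0.0006,0,0],[0.027,0.0008,0,0],[0.032,0.0009,0,0]]'|grep -v rot
python3 -m jog '[[0.003,0.0001,0,0],[0.006,0.0002,0,0],[0.0085,0.0002,0,0],[0.011,0.0003,0,0],[0.013,0.0004,0,0]]'|grep -v rot
```

```text
time_s: 53.35
ee_pos: [0.537, -0.241, 0.0366]
ft_force: [-3.0, -0.7, -1.1]
width: 0.0853
grip_force: 1.5
time_s: 53.77
ee_pos: [0.5464, -0.2406, 0.0368]
ft_force: [-13.1, 0.2, 9.7]
width: 0.085
grip_force: 6.8
```

```bash
python3 -m jog '[[0.0005,0,0,0],[0.001,0,0,0],[0.0015,0,0,0],[0.0015,0,0,0],[0.0015,0,0,0]]'|grep -v rot
python3 - <<'E'
from h import *
S=cloud(shot('side'));q=S[100:200,270:370].reshape(-1,3);k=q[(q[:,0]>.56)&(abs(q[:,1]+.238)<.03)&(q[:,2]>.045)&(q[:,2]<.07)];print(len(k),np.round(np.percentile(k,[5,50,95],axis=0),3) if len(k) else 0)
k=q[(q[:,0]>.6)&(abs(q[:,1]+.238)<.05)&(q[:,2]>.07)&(q[:,2]<.08)];print('rim near x',len(k),k.min(0) if len(k) else 0)
W=cloud(shot('wrist')).reshape(-1,3);k=W[(W[:,0]>.6)&(abs(W[:,1]+.238)<.06)&(abs(W[:,2]-.0765)<.004)];print(len(k),k.min(0) if len(k) else 0)
E
```

```text
time_s: 54.18
ee_pos: [0.5463, -0.2406, 0.037]
ft_force: [-11.9, 0.5, 8.2]
width: 0.0854
grip_force: 6.5
125 [[ 0.59  -0.266  0.046]
 [ 0.628 -0.231  0.056]
 [ 0.674 -0.211  0.068]]
rim near x 40 [ 0.60191292 -0.2747203   0.07013028]
1278 [ 0.60001986 -0.24507779  0.07250331]
```

```bash
python3 -m jog '[[-0.004,0,0,0],[-0.01,0,0,0],[-0.02,0,0,0],[-0.035,0,0,0],[-0.055,0,0.005,0]]'|grep -v rot
python3 -m jog '[[-0.02,0,0.02,0],[-0.04,0,0.045,0],[-0.06,0,0.075,0],[-0.07,0,0.105,0],[-0.07,0,0.13,0]]'|grep -v rot
python3 - <<'E'
from h import *
W=shot('wrist');P=cloud(W).reshape(-1,3)
S=cloud(shot('side')).reshape(-1,3)
for n,q in(('w',P),('s',S)):
    k=q[(q[:,0]>.56)&(q[:,0]<.625)&(abs(q[:,1]+.239)<.018)&(q[:,2]>.045)&(q[:,2]<.066)];print(n,'plate',len(k),np.round(np.percentile(k,[3,50,97],axis=0),3) if len(k)else 0)
    k=q[(q[:,0]>.6)&(q[:,0]<.72)&(abs(q[:,1]+.239)<.05)&(abs(q[:,2]-.0765)<.003)];print('rim',len(k),k.min(0) if len(k)else 0)
s=cloud(shot('scene'));q=s[160:225,240:290].reshape(-1,3)
for lo,hi in((.07,.09),(.018,.03)):
    k=q[(q[:,2]>lo)&(q[:,2]<hi)];print('scoop',len(k),np.round(k.mean(0),3))
E
```

```text
time_s: 54.7
ee_pos: [0.4981, -0.2393, 0.0421]
ft_force: [0.2, -0.7, 0.5]
width: 0.0852
grip_force: 0.0
time_s: 55.12
ee_pos: [0.4254, -0.2408, 0.1745]
ft_force: [1.4, -0.5, -1.0]
width: 0.0853
grip_force: 0.0
w plate 955 [[ 0.601 -0.255  0.046]
 [ 0.602 -0.238  0.059]
 [ 0.607 -0.222  0.063]]
rim 0 0
s plate 46 [[ 0.602 -0.254  0.046]
 [ 0.604 -0.238  0.058]
 [ 0.61  -0.222  0.065]]
rim 39 [ 0.62333246 -0.27519027  0.07425767]
scoop 39 [ 0.451 -0.025  0.079]
scoop 47 [ 0.473 -0.026  0.024]
```

```bash
python3 -c "
from h import *
print(ctrl.job_done())"
```

```text
the job is handed in; nothing more can be done
None
```

I handed the job in at about 55 s: all three nuggets are in the crucible, the scoop is flat on the bench, and the carriage is against its stop. One nugget dropped onto the bench in transit, slid off once more on re-scooping, and was finally scooped up against the bench block, which did not measurably move. The carriage stopped dead under about 12 N, with the cameras reading its travel as 108 ± 2 mm of 110.

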